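# Load the drill fixture and hold the jig plate over its dowels

### The job

Seat the aluminium bearing block flat and fully home in the keyed pocket of the blue drill fixture and let go of it. Then lift the yellow jig plate by its black grip, carry it over the clamp rail, and finish still holding it, level and motionless, about 15 mm above the tips of the two brass dowels with a hole centred over each (either way round), so that springs can be slipped on. Keep everything off the clamp rail and leave the other things on the bench where they are.

Things in the scene. Friction and masses are not known exactly. Their poses are not given: they have to be found in the camera images.
- blank: Loose aluminium block, about 0.45 kg, 40 high, T-shaped from above: body 80 (x -50 to +30) by 50 wide (y), tongue 24 wide (x +30 to +50). Origin: centre of its 100 x 50 outline, on the underside; x points to the tongue end, z up. A dark disc on top at x = -10 marks the middle of the body. Starts flat on the bench, on the robot's left of the clamp rail.
- fixture: Blue drill fixture bolted to the bench, base 184 (x) x 110 (y) x 12 high; it carries steel pocket walls 12 thick and 10 high (their tops 22 above the bench) and two brass dowels. Origin at the centre of its underside, on the bench; x along its length, towards the tongue notch.
- pocket (a point): Centre of the pocket floor, 12 above the bench; axes as the fixture's. The pocket has the block's T outline with 2.5 mm clearance on each side and a 3 mm bevel at the mouth (none on the two shoulder faces beside the notch), tongue notch at +x. A block fully home has its origin here, its axes along these, its top 52 above the bench.
- dowel0 (a point): Centre of the tip of the brass dowel at the fixture's x = -76, y = 0: 12 dia, tip 65 above the bench.
- dowel1 (a point): Centre of the tip of the brass dowel at the fixture's x = +76, y = 0: 12 dia, tip 65 above the bench.
- plate: Loose yellow jig plate, about 0.3 kg, 180 (x) x 64 (y) x 8 thick, with 24 dia through holes at x = -76 and +76; in its middle a black grip block 40 (x) x 22 (y) rises 45 above the plate (top 53 above the underside). Origin: centre of the underside, z up. Same end for end. Starts flat on the bench, on the robot's left of the clamp rail.
- hole0 (a point): Centre of the plate's hole at its x = -76, at the underside.
- hole1 (a point): Centre of the plate's hole at its x = +76, at the underside.
- clamps: Grey clamp rail bolted to the bench between the loose parts and the fixture: 300 (x) x 50 (y), with three clamps and studs, 100 high at the highest. Origin at the centre of its underside. Nothing may touch it.
- wipes: Bystander to leave alone: blue wipes canister, 84 dia x 150 high (mm). Origin on its underside.
- oil: Bystander to leave alone: red oil bottle, 56 dia x 160 high (mm). Origin on its underside.
- stepblock: Bystander to leave alone: dark steel stepped block, 80 x 30 x 60 high (mm). Origin on its underside.
- wrench: Bystander to leave alone: open-ended wrench lying flat (mm). Origin on its underside.
- stud: Bystander to leave alone: standing steel stud with a round foot 32 dia, 72 high (mm). Origin on its underside.
- jaw: Bystander to leave alone: grey clamp jaw, 100 x 60 x 65 high (mm). Origin on its underside.
Not all that is in view belongs to the job. There is more than one size of the fixture; the one meant has the size given above. Leave any turquoise look-alike of the blank alone.

How it is judged:
On the way, in this order (a step that is already met when the one before it is completed fails the run):
1. the block is seated flat and fully home in the pocket and let go (x of blank in the frame of pocket between -0.005 and 0.005 m and y of blank in the frame of pocket between -0.005 and 0.005 m and z of blank in the frame of pocket between -0.003 and 0.0025 m and angle between blank's own z axis and vertical below 0.035 rad and angle between the x axis of blank and the x axis of fixture, either way round below 0.09 rad and contact force between blank and the fingers below 0.1 N and linear speed of blank below 0.02 m/s), for 0.2 s.
2. the plate is carried over the clamp rail (y of plate in the frame of clamps between -0.07 and 0.07 m and x of plate in the frame of clamps between -0.18 and 0.18 m and z of plate in the frame of clamps above 0.09 m), for 0.02 s.
At the end, for the whole second after the job is handed in: Block home in the pocket (5 mm sideways, 2.5 mm height, square to 0.09 rad, tilt under 0.035) and let go; plate gripped, still, touching neither fixture nor block, tilt under 0.09 rad, each hole within 6 mm of a dowel axis, underside 5 to 28 mm above the dowel tips (all of step 1 and ((horizontal distance between hole0 and dowel0 below 0.006 m and horizontal distance between hole1 and dowel1 below 0.006 m) or (horizontal distance between hole0 and dowel1 below 0.006 m and horizontal distance between hole1 and dowel0 below 0.006 m)) and z of hole0 in the frame of dowel0 between 0.005 and 0.028 m and z of hole1 in the frame of dowel0 between 0.005 and 0.028 m and angle between plate's own z axis and vertical below 0.09 rad and contact force between plate and the fingers above 1 N and contact force between plate and fixture below 0.1 N and contact force between plate and blank below 0.1 N and linear speed of plate below 0.02 m/s); the arm keeps its last pose, push and grip.
It fails at once if the clamp rail is touched (contact force between clamps and anything else above 1 N).
It fails at once if a bystander is moved more than 25 mm (distance of any of wipes, oil, stepblock, wrench, stud, jaw from where it was at the start of the episode above 0.025 m).
It also fails if it takes over 72 s, if anything falls off the work surface, if the arm or the gripper's body presses on something with over 40 N, if the wrist force passes 120 N, or if a joint passes its speed limit or range.

### The arm

A 6-joint arm with a two-finger parallel gripper is mounted at the origin on the work surface. World frame = base frame: x ahead of the robot, y to its left, z up, the work surface at z = 0. Lengths are in m, angles in rad, forces in N, time in s.
With the tool pointing down it reaches from about 0.225 to 0.875 m from the base axis. Payload 3.4 kg.
Tool frame: the origin (TCP) lies at the very end of the fingers, on their centre line; the grasp point (between the pads) lies behind it (manip.grasp_offset is the z of the grasp point in the tool frame, in m); z points along the fingers, y is the line along which they close (so a half turn about z gives the same grasp; the last joint's range is limited). The gripper opens to 85 mm and grips with 20 to 120 N. Pads are 22 mm wide; open, the fingers measure 114 mm over their backs; the gripper's body (76 mm by 85 mm) begins 54 mm behind the grasp point. The pads swing forward as they close: fully open they stand 13 mm farther back than shut.
Start: joints at [-1.254, 0.276, 1.505, -0, 1.361, -0.121], TCP at [0.244, -0.521, 0.202] pointing down, gripper open.
Joint ranges: [-2.89, 2.89], [-0.75, 2.08], [0.22, 2.7], [-1.18, 4.32], [0.11, 2.71], [-2.7, 2.7]. Speed limits (rad/s): [2.57, 2.57, 3.14, 3.14, 3.14, 3.14].

### API

Orientations are given as a unit quaternion [w, x, y, z].
In Python, from rig import manip gives the robot as it stands.
- The arm moves only by the shell command python3 -m pendant 'ROWS' [FORCE]. ROWS is JSON, a list of rows, each an object of numbers: "dx", "dy", "dz": the shift along the tool's x, y, z in m; "rx", "ry", "rz": the turn, a rotation vector about the tool's x, y, z in degrees; "hand": the finger opening in m, from 0 to 0.0854. In form: [{"dx": .., "dy": .., "dz": .., "rx": .., "ry": .., "rz": .., "hand": ..}, ...]. A call has 1 to 12 rows; each row shifts and turns the commanded pose from where the row before left it, along the tool's axes as they then stand; what a row does not reach is not made up. A row lasts 1/12 s, in which the tool goes at most 41.7 mm and 7.16 degrees, less where a joint would pass 70% of its speed; a pose out of reach is approached as far as the arm can. A call is refused whole if a number of a shift passes 0.0417 or a number of a turn 7.16, either way. A call with a gripper value outside its range is refused whole. The fingers move at their own pace and stop on an object; FORCE is the grip in N (left out, the last holds). Time passes only in rows, so rows that do not move let the fingers close. It gives the time, the measured TCP pose, the force, the opening and the grip force at its end, in the units of the state.
- manip.get_state(): the state, without advancing time (a new reading comes with each control period).
- manip.get_image(name): name is "side" or "top" or "wrist"; returns a dict with "frame" (400x640x3 uint8, red, green, blue), "fx", "fy", "cx", "cy" (pixels), "distortion" ([k1, k2, p1, p2, k3] as OpenCV has them; the pictures are not rectified), "position" and "attitude" of the camera in the world; the wrist camera has in their place "mount" (4x4, takes a point from camera to tool coordinates, whose origin is the TCP and whose axes are the flange's). Camera axes: x right, y up, looking along -z (the intrinsics and any distortion apply to the point x, -y, -z); pixel columns grow to the right and rows downward; lengths in m; the calibration is good to about 2 mm. A picture is of the moment at which its call begins: read the wrist's pose just before it. There is no depth.
- manip.sign_off(): hands the job in; it is judged then, once.
The state is a dict: "clock": time; "qpos": joint angles; "qd": joint speeds; "effort": joint torques, N m; "position": TCP position; "ee_rot": TCP orientation; "contact_force": force on the tool from outside, world axes, zero at the start; "moment": the same for the moment, N m; "width": finger opening in m; "gripper_force": force on a finger pad.
Only numpy, scipy, OpenCV 4.12 (cv2) and the standard library are available. Lean on these libraries where they do the work, as an engineer would, in place of code of your own. Each camera call takes 0.05 s, during which the arm holds its last target. There are 200 camera calls.

## Working session

There is one attempt and no reset: what is moved stays moved. The work goes in short steps, Python scripts to look and compute and a shell command to move; the robot and the scene stay as the last step left them, time stands still between calls to the robot, and variables do not carry over. Pictures are saved under pics/ and viewed, at most 10 in all, crops included, and the job is handed in when it is done.

```bash
mkdir -p pics; ls; python3 - <<'E'
from rig import manip
import cv2,numpy as np
s=manip.get_state();print(s);print(manip.grasp_offset)
for n in("top","side","wrist"):
    i=manip.get_image(n);cv2.imwrite(f"pics/{n}0.png",i["frame"][...,::-1]);print(n,{k:v for k,v in i.items() if k!="frame"})
E
```

```text
pics
{'clock': 0.0, 'qpos': array([-1.25399367e+00,  2.76590245e-01,  1.50614820e+00, -9.01144720e-06,
        1.36070698e+00, -1.20989690e-01]), 'qd': array([-5.43418816e-04, -7.84698885e-04, -1.64649020e-03, -5.81984328e-05,
       -1.15081543e-05, -2.21196255e-04]), 'effort': array([-2.62593458e-03, -4.16789138e+01, -2.45811832e+01, -5.45319799e-04,
        1.10081464e-02, -7.36505683e-07]), 'position': array([ 0.24357736, -0.52020532,  0.20153647]), 'ee_rot': array([-9.21521529e-04,  9.76137118e-01,  2.17153097e-01, -9.49393067e-05]), 'contact_force': array([ 0.4587652 , -0.36587272,  0.09665554]), 'moment': array([-0.02734395,  0.04369744, -0.0274482 ]), 'gripper_force': 0.0, 'width': 0.08530702829953556}
-0.0187
top {'fx': 500.4690888989224, 'fy': 500.4690888989224, 'cx': 320.70922364882875, 'cy': 192.17267757188472, 'distortion': array([-0.00234481,  0.        ,  0.        ,  0.        ,  0.        ]), 'position': array([0.18706262, 0.05034788, 1.55229948]), 'attitude': array([ 0.70953904,  0.07518575, -0.07090498, -0.69704659])}
side {'fx': 395.39089277804135, 'fy': 395.39089277804135, 'cx': 323.33235726431724, 'cy': 199.9213890803324, 'distortion': array([-0.03557217,  0.        ,  0.        ,  0.        ,  0.        ]), 'position': array([0.28812633, 0.98807964, 0.68476016]), 'attitude': array([-0.10039417, -0.04890129,  0.47006204,  0.8755406 ])}
wrist {'fx': 323.0763320703207, 'fy': 323.0763320703207, 'cx': 315.84179701240055, 'cy': 199.4065482134991, 'distortion': array([-0.03688716,  0.        ,  0.        ,  0.        ,  0.        ]), 'mount': array([[ 5.59109876e-04,  9.49586024e-01,  3.13506095e-01,
         8.02060605e-02],
       [ 9.99999762e-01, -4.04411096e-04, -5.58479154e-04,
         1.32504753e-04],
       [-4.03538656e-04,  3.13506332e-01, -9.49586024e-01,
        -1.72124814e-01],
       [ 0.00000000e+00,  0.00000000e+00,  0.00000000e+00,
         1.00000000e+00]])}
```

View pics/top0.png

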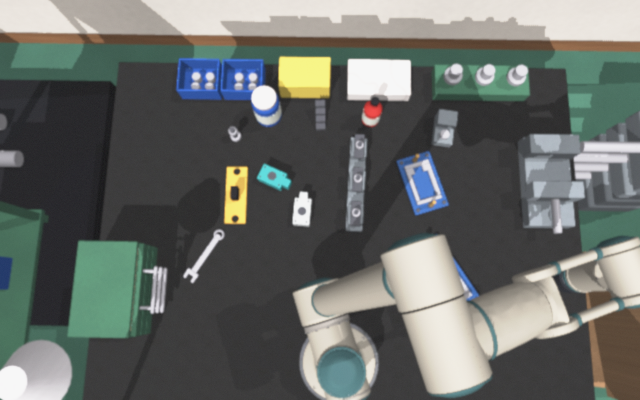

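View pics/side0.png

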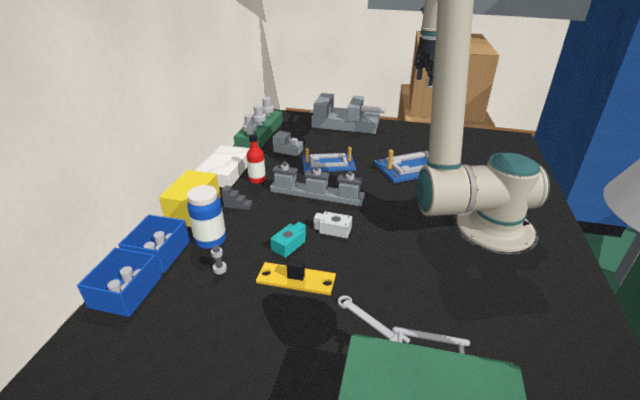

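Top view: white blank at about (302,209), turquoise look-alike at (273,177), yellow plate at (235,195), clamp rail at (356,185). Fixture A is at (422,183), and fixture B at (465,280) is mostly hidden by the arm. Next I'll measure sizes.

```bash
cat > h.py <<'E'
import cv2,numpy as np
from rig import manip
from scipy.spatial.transform import Rotation as R
def rot(q): return R.from_quat([q[1],q[2],q[3],q[0]]).as_matrix()
def grab(n,save=None):
    s=manip.get_state(); i=manip.get_image(n)
    if n=="wrist":
        T=np.eye(4);T[:3,:3]=rot(s["ee_rot"]);T[:3,3]=s["position"];M=T@i["mount"]
        i["R"],i["p"]=M[:3,:3],M[:3,3]
    else: i["R"],i["p"]=rot(i["attitude"]),np.array(i["position"])
    i["K"]=np.array([[i["fx"],0,i["cx"]],[0,i["fy"],i["cy"]],[0,0,1]])
    i["bgr"]=i["frame"][...,::-1].copy()
    i["hsv"]=cv2.cvtColor(i["bgr"],cv2.COLOR_BGR2HSV)
    if save: cv2.imwrite("pics/"+save,i["bgr"])
    return i
def rays(i,px):
    u=cv2.undistortPoints(np.array(px,float).reshape(-1,1,2),i["K"],i["distortion"]).reshape(-1,2)
    return np.c_[u[:,0],-u[:,1],-np.ones(len(u))]@i["R"].T
def plane(i,px,z):
    d=rays(i,px); return i["p"]+d*((z-i["p"][2])/d[:,2])[:,None]
def proj(i,P):
    c=(np.array(P,float).reshape(-1,3)-i["p"])@i["R"]
    c=c*[1,-1,-1]
    return cv2.projectPoints(c,np.zeros(3),np.zeros(3),i["K"],i["distortion"])[0].reshape(-1,2)
def blobs(mask,amin=30):
    cs,_=cv2.findContours(mask.astype(np.uint8),cv2.RETR_EXTERNAL,cv2.CHAIN_APPROX_NONE)
    return sorted([c.reshape(-1,2) for c in cs if cv2.contourArea(c)>amin],key=lambda c:-cv2.contourArea(c.reshape(-1,1,2)))
def rect(P): # min-area rectangle of world xy points -> centre, sizes, angle of long side
    (c,s,a)=cv2.minAreaRect((P[:,:2]*1000).astype(np.float32))
    if s[0]<s[1]: s=s[::-1];a+=90
    return np.round(c,1),np.round(s,1),round((a+90)%180-90,2)
E
python3 - <<'E'
from h import *
i=grab("top");h=i["hsv"]
H,S,V=h[...,0],h[...,1],h[...,2]
for nm,m,z in(("blue",(H>100)&(H<125)&(S>120)&(V>60),.012),("yellow",(H>18)&(H<32)&(S>150)&(V>100),.008),("white",(S<40)&(V>170),.04),("clamp",(S<60)&(V>75)&(V<170),.0)):
    for c in blobs(cv2.morphologyEx(m.astype(np.uint8),cv2.MORPH_CLOSE,np.ones((3,3)))):
        x,y=c.mean(0)
        if 180<x<500 and 120<y<310: print(nm,c.mean(0).round(),len(c),rect(plane(i,c,z)))
# enlarged crop
a=cv2.resize(i["bgr"][140:300,220:500],None,fx=2.8,fy=2.8,interpolation=2);cv2.imwrite("pics/c1.png",a)
w=grab("wrist","w1.png")
E
```

```text
blue [422. 183.] 303 (array([ 547.5, -256. ]), array([186.5, 113.8]), 17.99)
blue [423. 183.] 77 (array([ 549.5, -257.3]), array([98.9, 47.7]), 18.46)
blue [466. 281.] 85 (array([ 250.8, -384.4]), array([124.7,  34.9]), 17.33)
yellow [242. 188.] 59 (array([522.2, 312.6]), array([62.6, 30.8]), 14.75)
white [423. 183.] 125 (array([ 538.4, -254.3]), array([139. ,  79.1]), 18.09)
white [302. 209.] 90 (array([453.2, 119.3]), array([103.3,  51.6]), -3.44)
white [203. 257.] 124 (array([307.4, 410.8]), array([174.1,  37.3]), -30.28)
white [446. 137.] 48 (array([ 694., -328.]), array([48.9, 42.3]), -7.57)
white [234. 135.] 31 (array([685.5, 338.5]), array([35.9, 27.9]), 20.63)
clamp [356. 183.] 220 (array([549.7, -49.1]), array([319. ,  57.9]), -2.72)
clamp [445. 128.] 107 (array([ 734.6, -337.3]), array([132.6,  70.9]), -11.34)
clamp [302. 209.] 96 (array([460.1, 121.1]), array([116.7,  60.4]), -3.86)
clamp [203. 257.] 133 (array([310.5, 419.3]), array([188.1,  46.1]), -30.72)
clamp [234. 134.] 42 (array([701.8, 349.3]), array([58.1, 39.6]), 39.56)
clamp [416. 161.] 40 (array([ 620.5, -239.5]), array([53.8, 22.5]), -1.27)
```

View pics/c1.png

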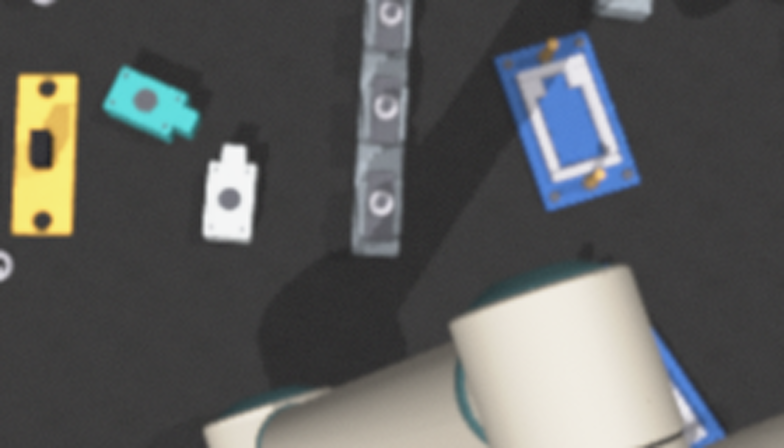

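View pics/w1.png

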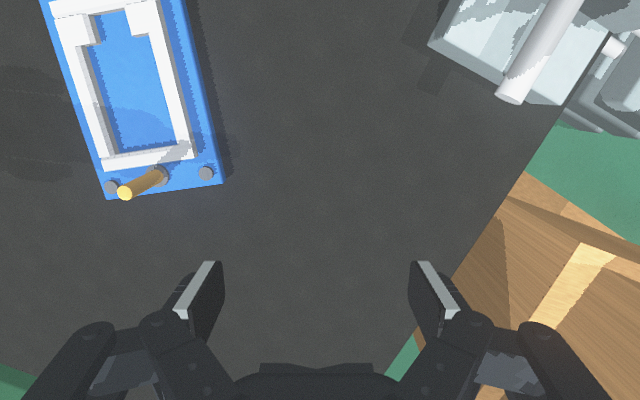

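Fixture A (422,183) measures about 186 x 113, which fits 184 x 110. I'll check B's width from the wrist image, then move over A for a close look.

```bash
python3 - <<'E'
from h import *
w=grab("wrist");h=w["hsv"];H,S,V=h[...,0],h[...,1],h[...,2]
for c in blobs((H>95)&(H<125)&(S>110)&(V>60),800)[:2]: print(c.mean(0),rect(plane(w,c,.012)))
print("B near-edge width",np.diff(plane(w,[[105,199],[222,183]],.012),axis=0))
E
python3 -m pendant '[{"rz":7.1},{"dx":0.037,"dy":-0.0158},{"dx":0.037,"dy":-0.0158},{"dx":0.037,"dy":-0.0158},{"dx":0.037,"dy":-0.0158},{"dx":0.037,"dy":-0.0158},{"dx":0.037,"dy":-0.0158},{"dx":0.037,"dy":-0.0158},{"dx":0.037,"dy":-0.0158},{"dx":0.037,"dy":-0.0158},{"dx":0.037,"dy":-0.0158},{}]'
python3 -m pendant '[{},{},{}]'
python3 - <<'E'
from h import *
w=grab("wrist","w2.png");print(manip.get_state()["position"])
h=w["hsv"];H,S,V=h[...,0],h[...,1],h[...,2]
for c in blobs((H>95)&(H<125)&(S>110)&(V>60),300)[:4]: print("blue",c.mean(0),rect(plane(w,c,.012)))
for c in blobs((S<45)&(V>150),300)[:4]: print("wht",c.mean(0),rect(plane(w,c,.022)))
for c in blobs((H>12)&(H<30)&(S>110)&(V>80),60)[:4]: print("brass",c.mean(0))
E
```

```text
[129.15223097  82.36745407] (array([ 241.1, -300.6]), array([139.8,  68.9]), 33.2)
[185.78212291 112.2886406 ] (array([ 234.4, -335.8]), array([195.1, 108.6]), 33.21)
B near-edge width [[ 0.07874995 -0.12172718  0.        ]]
[ 0.24374089 -0.52068454  0.2022172 ]
blue [129.0104712   82.17801047] (array([ 241.1, -300.5]), array([139.8,  68.8]), 33.23)
blue [185.52133581 112.5825603 ] (array([ 234.2, -335.4]), array([195.1, 109.6]), 33.11)
blue [ 84.36641221 111.82824427] (array([ 208.9, -276.5]), array([217. ,  65.8]), 33.64)
wht [131.29347826  76.8742236 ] (array([ 239.1, -305. ]), array([183.3, 111.9]), 33.19)
wht [561.27810651  53.58934911] (array([ 463.5, -690.4]), array([265. , 125.2]), -77.21)
wht [626.84482759  98.31034483] (array([ 455.7, -793.8]), array([42.9, 32.8]), -26.2)invalid input
invalid input
```

View pics/w2.png

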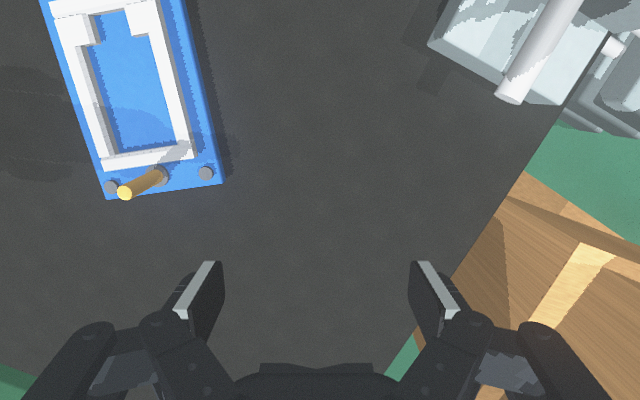

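B's base is about 145 wide, so it is the larger fixture and A is the one meant. The picture is unchanged because the move was refused, so I'll write out full rows.

```bash
python3 -m pendant '[{"dx":0,"dy":0,"dz":0,"rx":0,"ry":0,"rz":7.1,"hand":0.085}]'; python3 -m pendant '[{"dx":0.037,"dy":-0.0158,"hand":0.085},{"dx":0.037,"dy":-0.0158,"hand":0.085}]'
```

```text
clock: 0.43
position: [0.2438, -0.5207, 0.2023]
ee_rot: [-0.0, 0.988, 0.155, -0.0]
contact_force: [0.0, -0.2, 0.3]
width: 0.0847
gripper_force: 0.0invalid input
```

Every row needs all its fields.

```bash
python3 -m pendant '[{"dx":0.037,"dy":-0.0158,"dz":0,"rx":0,"ry":0,"rz":0,"hand":0.085},{"dx":0.037,"dy":-0.0158,"dz":0,"rx":0,"ry":0,"rz":0,"hand":0.085},{"dx":0.037,"dy":-0.0158,"dz":0,"rx":0,"ry":0,"rz":0,"hand":0.085},{"dx":0.037,"dy":-0.0158,"dz":0,"rx":0,"ry":0,"rz":0,"hand":0.085},{"dx":0.037,"dy":-0.0158,"dz":0,"rx":0,"ry":0,"rz":0,"hand":0.085},{"dx":0.037,"dy":-0.0158,"dz":0,"rx":0,"ry":0,"rz":0,"hand":0.085},{"dx":0.037,"dy":-0.0158,"dz":0,"rx":0,"ry":0,"rz":0,"hand":0.085},{"dx":0.037,"dy":-0.0158,"dz":0,"rx":0,"ry":0,"rz":0,"hand":0.085},{"dx":0.037,"dy":-0.0158,"dz":0,"rx":0,"ry":0,"rz":0,"hand":0.085},{"dx":0.037,"dy":-0.0158,"dz":0,"rx":0,"ry":0,"rz":0,"hand":0.085},{"dx":0,"dy":0,"dz":0,"rx":0,"ry":0,"rz":0,"hand":0.085},{"dx":0,"dy":0,"dz":0,"rx":0,"ry":0,"rz":0,"hand":0.085}]'
python3 - <<'E'
from h import *
w=grab("wrist","w3.png");print(manip.get_state()["position"])
h=w["hsv"];H,S,V=h[...,0],h[...,1],h[...,2]
for c in blobs((H>95)&(H<125)&(S>110)&(V>60),300)[:4]: print("blue",c.mean(0),c.min(0),c.max(0),rect(plane(w,c,.012)))
for c in blobs((S<45)&(V>150),300)[:4]: print("wht",c.mean(0),c.min(0),c.max(0),rect(plane(w,c,.022)))
for c in blobs((H>12)&(H<30)&(S>110)&(V>80),60)[:4]: print("brass",c.mean(0),c.min(0),c.max(0))
E
```

```text
clock: 1.43
position: [0.5482, -0.2546, 0.202]
ee_rot: [-0.0, 0.987, 0.158, -0.0]
contact_force: [-0.8, -0.2, -1.0]
width: 0.0852
gripper_force: 0.0
[ 0.54696022 -0.25580308  0.20208774]
blue [318.64155251 164.12671233] [268  85] [370 242] (array([ 546.2, -258.8]), array([183.4, 110.2]), 18.23)
blue [318.57575758 169.46969697] [295 124] [343 212] (array([ 545.7, -259.2]), array([103.2,  54.2]), 18.03)
blue [267.81521739 330.65434783] [212 291] [332 381] (array([ 294.1, -271.4]), array([148.2, 132.3]), -56.85)
blue [275.78518519 357.71111111] [253 342] [302 372] (array([ 269.7, -285.4]), array([70.1, 48.7]), -61.85)
wht [318.2924282  170.49347258] [282 112] [356 237] (array([ 538.7, -261.4]), array([144.6,  79.6]), 18.19)
wht [448.19148936  34.16223404] [388   0] [509  91] (array([ 719.8, -337.5]), array([113.4,  70.2]), -12.97)
wht [613.33061224 250.51020408] [569 202] [639 292] (array([ 572.9, -656.9]), array([118. ,  95.2]), -89.98)
wht [593.10397554 333.25076453] [534 298] [639 378] (array([ 461.3, -693. ]), array([182.3, 109.4]), 66.69)
```

View pics/w3.png

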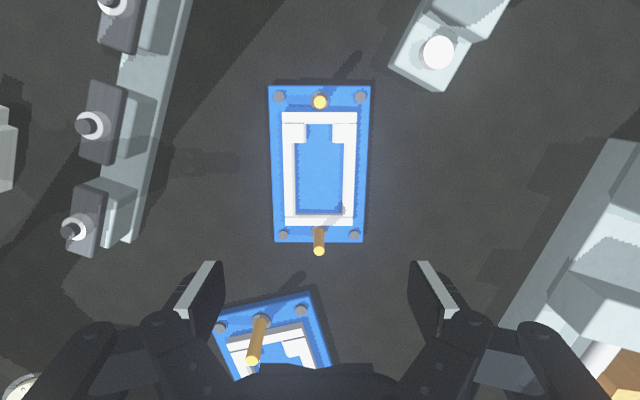

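Fixture A fills pixels 268–370 x 85–242 (183.4 x 110.2 mm), with its notch up (fixture +x). The dowel tips are near (319,102) and (319,251). I'll re-measure with the arm settled, then go to the blank.

```bash
python3 - <<'E'
from h import *
for k in range(2):
    w=grab("wrist");h=w["hsv"];H,S,V=h[...,0],h[...,1],h[...,2]
    b=blobs((H>95)&(H<125)&(S>110)&(V>60),300)
    for c in b[:2]: print("blue",rect(plane(w,c,.012)))
P=[]
for (x,y) in((319,102),(319,251)):
    m=np.zeros(H.shape,bool);m[y-11:y+12,x-12:x+13]=1
    c=blobs(m&(H>20)&(H<32)&(S>90)&(V>190),15)[0]; r=cv2.minEnclosingCircle(c);print(r);P.append(plane(w,[r[0]],.065)[0])
P=np.array(P);print(P,P.mean(0),np.linalg.norm(P[0]-P[1]),np.degrees(np.arctan2(*(P[0]-P[1])[[1,0]])))
print(manip.get_state()["position"],manip.get_state()["ee_rot"])
E
python3 -m pendant '[{"dx":0,"dy":0,"dz":0,"rx":0,"ry":0,"rz":7.1,"hand":0.085},{"dx":0,"dy":0,"dz":0,"rx":0,"ry":0,"rz":7.1,"hand":0.085},{"dx":0,"dy":0,"dz":0,"rx":0,"ry":0,"rz":7.1,"hand":0.085},{"dx":-0.009,"dy":-0.038,"dz":0,"rx":0,"ry":0,"rz":0,"hand":0.085},{"dx":-0.009,"dy":-0.038,"dz":0,"rx":0,"ry":0,"rz":0,"hand":0.085},{"dx":-0.009,"dy":-0.038,"dz":0,"rx":0,"ry":0,"rz":0,"hand":0.085},{"dx":-0.009,"dy":-0.038,"dz":0,"rx":0,"ry":0,"rz":0,"hand":0.085},{"dx":-0.009,"dy":-0.038,"dz":0,"rx":0,"ry":0,"rz":0,"hand":0.085},{"dx":-0.009,"dy":-0.038,"dz":0,"rx":0,"ry":0,"rz":0,"hand":0.085},{"dx":-0.009,"dy":-0.038,"dz":0,"rx":0,"ry":0,"rz":0,"hand":0.085},{"dx":-0.009,"dy":-0.038,"dz":0,"rx":0,"ry":0,"rz":0,"hand":0.085},{"dx":-0.009,"dy":-0.038,"dz":0,"rx":0,"ry":0,"rz":0,"hand":0.085}]'
python3 -m pendant '[{"dx":-0.009,"dy":-0.038,"dz":0,"rx":0,"ry":0,"rz":0,"hand":0.085},{"dx":0,"dy":0,"dz":0,"rx":0,"ry":0,"rz":0,"hand":0.085},{"dx":0,"dy":0,"dz":0,"rx":0,"ry":0,"rz":0,"hand":0.085},{"dx":0,"dy":0,"dz":0,"rx":0,"ry":0,"rz":0,"hand":0.085},{"dx":0,"dy":0,"dz":0,"rx":0,"ry":0,"rz":0,"hand":0.085}]'
python3 - <<'E'
from h import *
w=grab("wrist","w4.png");h=w["hsv"];H,S,V=h[...,0],h[...,1],h[...,2]
print(manip.get_state()["position"])
for c in blobs((S<60)&(V>150),300)[:5]: print("wht",c.mean(0),c.min(0),c.max(0),rect(plane(w,c,.04)))
for c in blobs((H>18)&(H<32)&(S>150)&(V>100),200)[:3]: print("yel",c.mean(0),c.min(0),c.max(0),rect(plane(w,c,.008)))
for c in blobs((H>80)&(H<95)&(S>110)&(V>60),300)[:2]: print("turq",c.mean(0),c.min(0),c.max(0))
E
```

```text
blue (array([ 546.9, -258.6]), array([182.8, 110.2]), 18.15)
blue (array([ 546.3, -258.8]), array([102.7,  54.2]), 18.11)
blue (array([ 547.1, -258.4]), array([182.7, 110.2]), 18.15)
blue (array([ 546. , -258.9]), array([103.9,  54.3]), 18.16)
clock: 2.58
position: [0.4849, 0.0897, 0.2028]
ee_rot: [0.0, 1.0, -0.031, 0.0]
contact_force: [1.1, -0.7, -0.0]
width: 0.0849
gripper_force: 0.0
clock: 3.0
position: [0.4794, 0.1264, 0.2025]
ee_rot: [0.0, 1.0, -0.03, 0.0]
contact_force: [0.9, 0.5, 0.2]
width: 0.085
gripper_force: 0.0
[0.47942836 0.12635708 0.20241324]
wht [323.82899628 191.76951673] [301 144] [348 236] (array([457.1, 117.7]), array([104. ,  50.3]), -3.4)
wht [611.85490196 326.69019608] [580 280] [639 377] (array([ 242.8, -266.6]), array([174.9,  57.9]), 32.56)
wht [631.36956522  95.38768116] [618  36] [639 156] (array([ 536. , -201.4]), array([123.1,  21.7]), 13.11)
wht [481.79166667  53.03125   ] [459  28] [508  75] (array([589.5, -42.3]), array([47.8, 37. ]), -85.22)
wht [469.40140845 158.08450704] [448 139] [491 174] (array([487.2, -37.1]), array([44.3, 36.7]), 88.22)
yel [156.3418259 168.0955414] [124  76] [184 233] (array([498.3, 327.8]), array([181.3,  68.1]), 0.66)
yel [141.38157895 141.21929825] [110 106] [160 179] (array([520.7, 317.3]), array([73.6, 57. ]), -43.25)
yel [111.87037037  88.22839506] [93 79] [135 105] (array([575.6, 340.8]), array([46.3, 27.3]), 85.82)
turq [230.77777778 106.31541219] [179  67] [286 142]Traceback (most recent call last):
  File "<stdin>", line 9, in <module>
IndexError: list index out of range
```

View pics/w4.png

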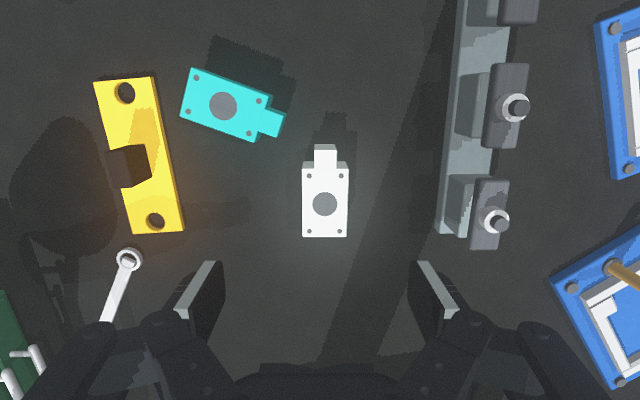

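The white blank is at (324,192) with its disc at (324,204) and tongue up (+x); the turquoise look-alike is at (231,106), and the plate's holes are at (124,93) and (155,221). I'll now measure the disc and the grasp offsets.

```bash
cat >> h.py <<'E'
def pose():
    s=manip.get_state();Rm=rot(s["ee_rot"]);return s["position"],Rm,np.degrees(np.arctan2(Rm[1,0],Rm[0,0]))
def need(x,y,z,yaw):
    p,Rm,a=pose();t=np.radians(yaw);d=np.array([x,y,z])-p
    print("rz first %.2f then dx %.4f dy %.4f dz %.4f"%(a-yaw,d[0]*np.cos(t)+d[1]*np.sin(t),d[0]*np.sin(t)-d[1]*np.cos(t),-d[2]), "now",p.round(4),round(a,2),"tilt",round(np.degrees(np.arccos(-Rm[2,2])),2))
def disc(w,box,z):
    x,y,X,Y=box;g=cv2.cvtColor(w["bgr"],cv2.COLOR_BGR2GRAY)[y:Y,x:X]
    m=(g>70)&(g<160)
    best=None
    for c in blobs(m,200):
        (cx,cy),r=cv2.minEnclosingCircle(c);A=cv2.contourArea(c.reshape(-1,1,2))
        if A>.75*np.pi*r*r: M=c.mean(0)+[x,y]; print("disc",M,r); best=plane(w,[M],z)[0]
    return best
E
python3 - <<'E'
from h import *
w=grab("wrist")
D=disc(w,(305,185,345,225),.04);print(D)
h=w["hsv"];S,V=h[...,1],h[...,2]
c=[c for c in blobs((S<60)&(V>150),300) if 300<c.mean(0)[0]<345][0]
P=plane(w,c,.04)[:,:2]
t=np.radians(-3.4);u=np.array([np.cos(t),np.sin(t)]);n=np.array([-u[1],u[0]])
q=(P-D[:2]);a,b=q@u*1000,q@n*1000
print(a.min(),a.max(),b.min(),b.max())
# side edges of body: fit lines
for s in(1,-1):
    k=(s*b>20)&(a>-30)&(a<30); vx,vy,_,_=cv2.fitLine(P[k].astype(np.float32),2,0,.01,.01).ravel();print("edge",np.degrees(np.arctan(vy/vx)),b[k].mean())
need(D[0],D[1],.055,-3.4)
E
```

```text
disc [324.5      203.640625] 11.933975219726562
[0.44395764 0.11849714 0.04      ]
-38.82822963458356 65.16720520640075 -25.17751980911606 25.18715694653417
edge -4.2227097 24.636574765096107
edge -3.8033812 -24.611329435435636
rz first -0.08 then dx -0.0349 dy 0.0101 dz 0.1474 now [0.4794 0.1265 0.2024] -3.48 tilt 0.03
```

```bash
python3 -m pendant '[{"dx":-0.0175,"dy":0.005,"dz":0,"rx":0,"ry":0,"rz":0.4,"hand":0.085},{"dx":-0.0175,"dy":0.005,"dz":0.03,"rx":0,"ry":0,"rz":0,"hand":0.085},{"dx":0,"dy":0,"dz":0.03,"rx":0,"ry":0,"rz":0,"hand":0.085},{"dx":0,"dy":0,"dz":0.03,"rx":0,"ry":0,"rz":0,"hand":0.085},{"dx":0,"dy":0,"dz":0.03,"rx":0,"ry":0,"rz":0,"hand":0.085},{"dx":0,"dy":0,"dz":0.02,"rx":0,"ry":0,"rz":0,"hand":0.085},{"dx":0,"dy":0,"dz":0,"rx":0,"ry":0,"rz":0,"hand":0.085},{"dx":0,"dy":0,"dz":0,"rx":0,"ry":0,"rz":0,"hand":0.085},{"dx":0,"dy":0,"dz":0,"rx":0,"ry":0,"rz":0,"hand":0.085}]'; python3 - <<'E'
from h import *
w=grab("wrist","w5.png")
D=disc(w,(200,150,440,390),.04)
if D is not None: need(D[0],D[1],.015,-3.9)
E
```

```text
clock: 3.85
position: [0.445, 0.12, 0.0635]
ee_rot: [-0.0, 0.999, -0.033, 0.001]
contact_force: [1.0, 0.3, -0.4]
width: 0.0852
gripper_force: 0.0
disc [317.56521739 223.93913043] 20.903209686279297
rz first 0.13 then dx -0.0013 dy 0.0018 dz 0.0488 now [0.4453 0.1201 0.0638] -3.77 tilt 0.18
```

```bash
python3 -m pendant '[{"dx":-0.001,"dy":0.001,"dz":0.012,"rx":0,"ry":0,"rz":0.2,"hand":0.085},{"dx":0,"dy":0,"dz":0.012,"rx":0,"ry":0,"rz":0,"hand":0.085},{"dx":0,"dy":0,"dz":0.012,"rx":0,"ry":0,"rz":0,"hand":0.085},{"dx":0,"dy":0,"dz":0.012,"rx":0,"ry":0,"rz":0,"hand":0.085},{"dx":0,"dy":0,"dz":0,"rx":0,"ry":0,"rz":0,"hand":0.085},{"dx":0,"dy":0,"dz":0,"rx":0,"ry":0,"rz":0,"hand":0.085},{"dx":0,"dy":0,"dz":0,"rx":0,"ry":0,"rz":0,"hand":0.04},{"dx":0,"dy":0,"dz":0,"rx":0,"ry":0,"rz":0,"hand":0.04},{"dx":0,"dy":0,"dz":0,"rx":0,"ry":0,"rz":0,"hand":0.04},{"dx":0,"dy":0,"dz":0,"rx":0,"ry":0,"rz":0,"hand":0.04},{"dx":0,"dy":0,"dz":0,"rx":0,"ry":0,"rz":0,"hand":0.04},{"dx":0,"dy":0,"dz":0,"rx":0,"ry":0,"rz":0,"hand":0.04}]' 60
python3 -m pendant '[{"dx":0,"dy":0,"dz":0,"rx":0,"ry":0,"rz":0,"hand":0.04},{"dx":0,"dy":0,"dz":0,"rx":0,"ry":0,"rz":0,"hand":0.04},{"dx":0,"dy":0,"dz":0,"rx":0,"ry":0,"rz":0,"hand":0.04},{"dx":0,"dy":0,"dz":0,"rx":0,"ry":0,"rz":0,"hand":0.04}]'
```

```text
clock: 4.9
position: [0.4426, 0.1195, 0.0146]
ee_rot: [0.0, 0.999, -0.034, 0.0]
contact_force: [0.0, 0.5, -0.2]
width: 0.0402
gripper_force: 0.0
clock: 5.23
position: [0.4424, 0.1195, 0.0143]
ee_rot: [0.0, 0.999, -0.034, -0.0]
contact_force: [0.4, 0.8, -0.2]
width: 0.04
gripper_force: 0.0
```

```bash
python3 - <<'E'
from h import *
w=grab("wrist");s=grab("side")
a=cv2.resize(s["bgr"][170:290,230:390],None,fx=3,fy=3)
b=w["bgr"][100:400,160:480]
cv2.imwrite("pics/c6.png",np.hstack([a,cv2.copyMakeBorder(b,0,60,0,0,0)]))
E
```

```text
(no output)
```

View pics/c6.png

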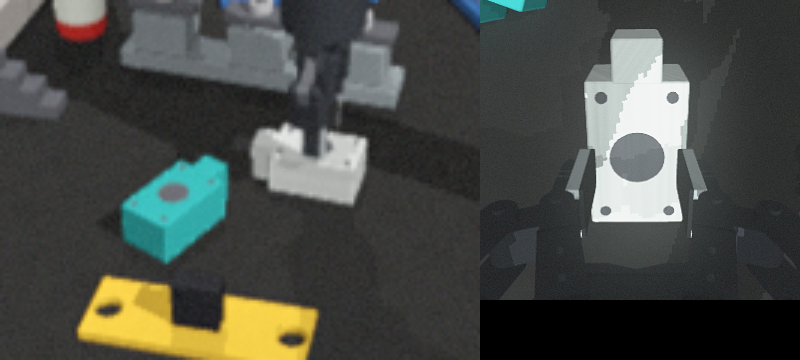

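The pads are beside the block but show no force. I'll close further.

```bash
python3 -m pendant '[{"dx":0,"dy":0,"dz":0,"rx":0,"ry":0,"rz":0,"hand":0.02},{"dx":0,"dy":0,"dz":0,"rx":0,"ry":0,"rz":0,"hand":0.02},{"dx":0,"dy":0,"dz":0,"rx":0,"ry":0,"rz":0,"hand":0.02},{"dx":0,"dy":0,"dz":0,"rx":0,"ry":0,"rz":0,"hand":0.02}]' 60
```

```text
clock: 5.67
position: [0.4424, 0.1195, 0.0144]
ee_rot: [0.0, 0.999, -0.034, -0.0]
contact_force: [-1.3, 0.9, 0.2]
width: 0.0203
gripper_force: 0.0
```

```bash
python3 - <<'E'
from h import *
w=grab("wrist")
D=disc(w,(200,150,440,390),.04);need(D[0],D[1],.015,-3.9)
E
```

```text
Traceback (most recent call last):
TypeError: 'NoneType' object is not subscriptable
```

```bash
python3 - <<'E'
from h import *
w=grab("wrist");s=grab("side")
a=cv2.resize(s["bgr"][170:290,230:390],None,fx=3,fy=3)
b=w["bgr"][100:400,160:480]
cv2.imwrite("pics/c7.png",np.hstack([a,cv2.copyMakeBorder(b,0,60,0,0,0)]))
print(proj(w,[*(pose()[0])]), manip.get_state())
E
```

```text
[[315.02050663 237.65408191]] {'clock': 5.8167, 'qpos': array([ 1.11872421e-01,  2.99009494e-01,  2.02007234e+00, -1.37884038e-04,
        8.22449138e-01,  1.75110211e+00]), 'qd': array([ 0.00025764,  0.00066828,  0.00164392, -0.00074956, -0.00187263,
        0.00101407]), 'effort': array([-2.61915375e-03, -3.49270749e+01, -1.64865679e+01, -8.00904545e-04,
        4.59785042e-04,  7.58028563e-06]), 'position': array([0.4424528 , 0.11950236, 0.01438549]), 'ee_rot': array([ 4.54957600e-05,  9.99416268e-01, -3.41631214e-02,  3.78650790e-05]), 'contact_force': array([0.06950899, 0.76424735, 0.63143095]), 'moment': array([ 0.03314083, -0.01083768, -0.03268758]), 'gripper_force': 0.0, 'width': 0.02019956827239175}
```

View pics/c7.png

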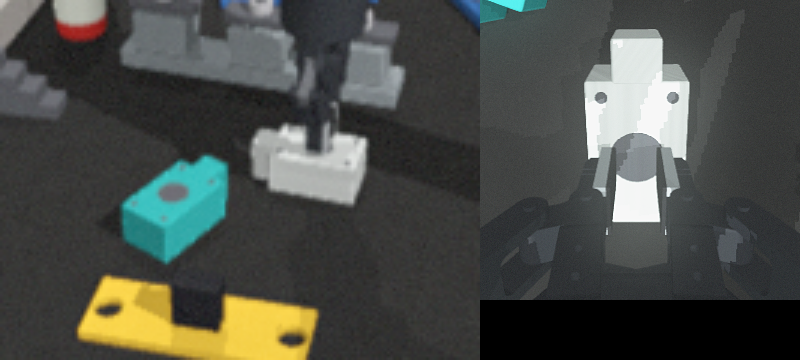

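The fingers look as if they are over the block top, with no force, which doesn't match a TCP at z = 14 mm. I'll raise the arm and find the real fingertip height by differencing side images at two openings.

```bash
python3 - <<'E'
from h import *
s=grab("side");p,Rm,a=pose()
for z in(.0144,.03,.045,.06): print(z,proj(s,[p[0],p[1]+.012,z]))
g=cv2.cvtColor(s["bgr"],cv2.COLOR_BGR2GRAY)
print(g[205:245:2,318:352:2])
E
python3 -m pendant '[{"dx":0,"dy":0,"dz":-0.03,"rx":0,"ry":0,"rz":0,"hand":0.02},{"dx":0,"dy":0,"dz":-0.03,"rx":0,"ry":0,"rz":0,"hand":0.02},{"dx":0,"dy":0,"dz":-0.03,"rx":0,"ry":0,"rz":0,"hand":0.02},{"dx":0,"dy":0,"dz":-0.03,"rx":0,"ry":0,"rz":0,"hand":0.02},{"dx":0,"dy":0,"dz":0,"rx":0,"ry":0,"rz":0,"hand":0.02},{"dx":0,"dy":0,"dz":0,"rx":0,"ry":0,"rz":0,"hand":0.02},{"dx":0,"dy":0,"dz":0,"rx":0,"ry":0,"rz":0,"hand":0.02},{"dx":0,"dy":0,"dz":0,"rx":0,"ry":0,"rz":0,"hand":0.02}]'
python3 -c "
from h import *
s=grab('side','s_a.png');w=grab('wrist','w_a.png');print(manip.get_state()['position'])"
python3 -m pendant '[{"dx":0,"dy":0,"dz":0,"rx":0,"ry":0,"rz":0,"hand":0.085},{"dx":0,"dy":0,"dz":0,"rx":0,"ry":0,"rz":0,"hand":0.085},{"dx":0,"dy":0,"dz":0,"rx":0,"ry":0,"rz":0,"hand":0.085},{"dx":0,"dy":0,"dz":0,"rx":0,"ry":0,"rz":0,"hand":0.085},{"dx":0,"dy":0,"dz":0,"rx":0,"ry":0,"rz":0,"hand":0.085},{"dx":0,"dy":0,"dz":0,"rx":0,"ry":0,"rz":0,"hand":0.085},{"dx":0,"dy":0,"dz":0,"rx":0,"ry":0,"rz":0,"hand":0.085},{"dx":0,"dy":0,"dz":0,"rx":0,"ry":0,"rz":0,"hand":0.085}]'
python3 - <<'E'
from h import *
s=grab('side','s_b.png');w=grab("wrist","w_b.png");p=pose()[0]
d=cv2.absdiff(s["bgr"],cv2.imread("pics/s_a.png")).max(2)
for c in blobs(cv2.medianBlur((d>25).astype(np.uint8),3),10): print(c.min(0),c.max(0),c[c[:,1].argmax()])
for dy,z in((0,0),(.01,0),(-.01,0),(.01,.03),(.045,.013),(.045,.042),(0,.04)): print("tcp",dy,z,proj(s,[p[0],p[1]+dy,p[2]+z]))
D=disc(w,(200,100,440,390),.04);print(D);need(D[0],D[1],.015,-3.9)
E
```

```text
0.0144 [[335.45830807 227.91295541]]
0.03 [[335.60493026 223.4098041 ]]
0.045 [[335.74803039 219.01124819]]
0.06 [[335.89324905 214.54395514]]
[[ 32  38  32  37  39  33  62  59  37  48  56  87 103  34  38  44  53]
 [ 37  32  41  44  42  36  42  39  37  48  47  45 102  32  28  30  39]
 [ 37  36  36  37  39  37  42  46  45  40  53  48  84  32  23  37  40]
 [ 37  35  29  95  86  64  54  42  38  36 115  66  69  41  44  41  40]
 [153 124 101 222 161 181 167  82  39  47 159  63  81  39  30  33  44]
 [176 176 181 206 224 227 221  89  49  59 161 113 210 200 198 143  84]
 [177 177 178 175 184 203 200  76  42  65 160 166 215 213 216 168 223]
 [161 163 158 167 174 175 172  89  50  57 156 129 203 202 204 208 225]
 [157 172 183 219 210 209 180 149 131 130 179 198 205 203 218 217 198]
 [156 185 179 184 199 206 209 212 207 199 202 200 203 199 201 222 185]
 [154 185 176 177 178 177 178 179 175 190 196 190 206 204 196 215 179]
 [158 189 182 180 179 180 178 176 174 175 174 176 176 177 181 180 177]
 [123 186 178 181 182 181 183 179 180 179 177 177 177 175 174 179 159]
 [ 43 187 179 179 179 179 178 179 
[... 630 characters left out ...]
069 0.13295675]
clock: 7.3
position: [0.4424, 0.1195, 0.1344]
ee_rot: [0.0, 0.999, -0.034, 0.0]
contact_force: [-0.2, -0.0, -0.4]
width: 0.0853
gripper_force: 0.0
[328 160] [347 186] [334 186]
[325 148] [336 171] [326 171]
tcp 0 0 [[337.54215338 188.93581576]]
tcp 0.01 0 [[336.80367264 190.91269735]]
tcp -0.01 0 [[338.26910997 186.98973023]]
tcp 0.01 0.03 [[337.125701   181.02293332]]
tcp 0.045 0.013 [[334.24738999 193.76852924]]
tcp 0.045 0.042 [[334.52826983 183.91173539]]
tcp 0 0.04 [[337.98610075 175.74132231]]
disc [316.11627907 189.46511628] 15.726114273071289
[0.44380159 0.11874892 0.04      ]
rz first -0.02 then dx 0.0014 dy 0.0007 dz 0.1194 now [0.4424 0.1195 0.1344] -3.92 tilt 0.01
```

With the fingers open, the tip is at side-view row 186, about 36 mm above the reported TCP rather than the stated 13 mm. So the fingers physically end about 23 mm short, and the pads only met the block's top plane. I'll go lower and watch the force.

```bash
python3 -m pendant '[{"dx":0.001,"dy":0,"dz":0.03,"rx":0,"ry":0,"rz":0,"hand":0.085},{"dx":0,"dy":0,"dz":0.03,"rx":0,"ry":0,"rz":0,"hand":0.085},{"dx":0,"dy":0,"dz":0.03,"rx":0,"ry":0,"rz":0,"hand":0.085},{"dx":0,"dy":0,"dz":0.02,"rx":0,"ry":0,"rz":0,"hand":0.085},{"dx":0,"dy":0,"dz":0.01,"rx":0,"ry":0,"rz":0,"hand":0.085},{"dx":0,"dy":0,"dz":0.006,"rx":0,"ry":0,"rz":0,"hand":0.085},{"dx":0,"dy":0,"dz":0.006,"rx":0,"ry":0,"rz":0,"hand":0.085},{"dx":0,"dy":0,"dz":0,"rx":0,"ry":0,"rz":0,"hand":0.085},{"dx":0,"dy":0,"dz":0,"rx":0,"ry":0,"rz":0,"hand":0.085}]'
python3 -m pendant '[{"dx":0,"dy":0,"dz":0.005,"rx":0,"ry":0,"rz":0,"hand":0.085},{"dx":0,"dy":0,"dz":0.005,"rx":0,"ry":0,"rz":0,"hand":0.085},{"dx":0,"dy":0,"dz":0.004,"rx":0,"ry":0,"rz":0,"hand":0.085},{"dx":0,"dy":0,"dz":0,"rx":0,"ry":0,"rz":0,"hand":0.085}]'
python3 -m pendant '[{"dx":0,"dy":0,"dz":0,"rx":0,"ry":0,"rz":0,"hand":0.04},{"dx":0,"dy":0,"dz":0,"rx":0,"ry":0,"rz":0,"hand":0.04},{"dx":0,"dy":0,"dz":0,"rx":0,"ry":0,"rz":0,"hand":0.04},{"dx":0,"dy":0,"dz":0,"rx":0,"ry":0,"rz":0,"hand":0.04},{"dx":0,"dy":0,"dz":0,"rx":0,"ry":0,"rz":0,"hand":0.04},{"dx":0,"dy":0,"dz":0,"rx":0,"ry":0,"rz":0,"hand":0.04}]' 60
```

```text
clock: 8.15
position: [0.444, 0.1195, 0.0028]
ee_rot: [-0.0, 0.999, -0.034, 0.0]
contact_force: [-0.7, -0.0, -1.2]
width: 0.0851
gripper_force: 0.0
clock: 8.48
position: [0.4428, 0.1194, -0.0122]
ee_rot: [0.0, 0.999, -0.034, -0.001]
contact_force: [0.8, -0.2, 0.6]
width: 0.085
gripper_force: 0.0
clock: 8.98
position: [0.4437, 0.1193, -0.0111]
ee_rot: [0.0, 0.999, -0.034, 0.0]
contact_force: [-0.9, -0.9, 6.3]
width: 0.0486
gripper_force: 63.9
```

Gripped. I'll lift, then measure the block in the hand.

```bash
python3 -m pendant '[{"dx":0,"dy":0,"dz":-0.01,"rx":0,"ry":0,"rz":0,"hand":0.04},{"dx":0,"dy":0,"dz":-0.02,"rx":0,"ry":0,"rz":0,"hand":0.04},{"dx":0,"dy":0,"dz":-0.03,"rx":0,"ry":0,"rz":0,"hand":0.04},{"dx":0,"dy":0,"dz":-0.03,"rx":0,"ry":0,"rz":0,"hand":0.04},{"dx":0,"dy":0,"dz":-0.03,"rx":0,"ry":0,"rz":0,"hand":0.04},{"dx":0,"dy":0,"dz":-0.03,"rx":0,"ry":0,"rz":0,"hand":0.04},{"dx":0,"dy":0,"dz":-0.03,"rx":0,"ry":0,"rz":0,"hand":0.04},{"dx":0,"dy":0,"dz":0,"rx":0,"ry":0,"rz":0,"hand":0.04},{"dx":0,"dy":0,"dz":0,"rx":0,"ry":0,"rz":0,"hand":0.04},{"dx":0,"dy":0,"dz":0,"rx":0,"ry":0,"rz":0,"hand":0.04},{"dx":0,"dy":0,"dz":0,"rx":0,"ry":0,"rz":0,"hand":0.04}]' 70
python3 - <<'E'
from h import *
w=grab("wrist","w8.png");p,Rm,a=pose();st=manip.get_state()
D=disc(w,(200,150,440,399),p[2]+.051);print(p,D,a,st["width"],st["gripper_force"])
if D is not None: print("in tool",(Rm.T@(D-p))*1000)
h=w["hsv"];S,V=h[...,1],h[...,2];c=blobs((S<60)&(V>120),1500)
for k in c[:3]:
    P=(plane(w,k,p[2]+.051)-p)@Rm*1000; print(k.min(0),k.max(0),P.min(0),P.max(0))
s=grab("side");h=s["hsv"];S,V=h[...,1],h[...,2]
for k in blobs((S<40)&(V>140),100):
    if 280<k.mean(0)[0]<400 and 100<k.mean(0)[1]<300: print("side",k.min(0),k.max(0))
print(proj(s,[[p[0]+x,p[1]+.025,p[2]+.011+z] for x in(-.04,.04) for z in (0,.04)]))
E
```

```text
clock: 9.9
position: [0.4415, 0.1192, 0.1661]
ee_rot: [0.0, 0.999, -0.034, -0.002]
contact_force: [-0.6, 0.3, -4.4]
width: 0.0487
gripper_force: 75.3
disc [315.9702381  287.22619048] 31.88397789001465
[0.44168113 0.11925031 0.16619682] [0.44187109 0.1187379  0.21719682] -3.9200313681050174 0.04845024238631722 75.25204181671143
in tool [-1.82133831e-02  5.44184004e-01 -5.10000213e+01]
[254 137] [392 359] [-40.20920569 -24.43462262 -51.31376635] [ 64.64837737  33.27157214 -50.78847085]
[ 55 235] [111 349] [ -36.05507831 -124.43597771  -51.20047039] [ 24.57622539 -85.94234146 -50.93149803]
[457  99] [508 145] [ 61.84936109  53.0236841  -51.3156388 ] [ 78.61352577  71.02748439 -51.23733727]
side [310 154] [355 182]
side [273 131] [302 148]
side [357 115] [377 125]
[[352.14024564 181.55249128]
 [352.93887046 167.49551195]
 [320.9520474  177.71572326]
 [321.03997184 163.77778849]]
```

The block is held square, with its disc at the tool centre (y +0.5 mm) and its underside about 11 mm above the reported TCP. Now I'll carry it over.

```bash
python3 -m pendant '[{"dx":0,"dy":0,"dz":0,"rx":0,"ry":0,"rz":-6,"hand":0.04},{"dx":0,"dy":0,"dz":0,"rx":0,"ry":0,"rz":-6,"hand":0.04},{"dx":0,"dy":0,"dz":0,"rx":0,"ry":0,"rz":-6,"hand":0.04},{"dx":0,"dy":0,"dz":0,"rx":0,"ry":0,"rz":-4.1,"hand":0.04},{"dx":-0.0026,"dy":0.0356,"dz":0,"rx":0,"ry":0,"rz":0,"hand":0.04},{"dx":-0.0026,"dy":0.0356,"dz":0,"rx":0,"ry":0,"rz":0,"hand":0.04},{"dx":-0.0026,"dy":0.0356,"dz":0,"rx":0,"ry":0,"rz":0,"hand":0.04},{"dx":-0.0026,"dy":0.0356,"dz":0,"rx":0,"ry":0,"rz":0,"hand":0.04},{"dx":-0.0026,"dy":0.0356,"dz":0,"rx":0,"ry":0,"rz":0,"hand":0.04},{"dx":-0.0026,"dy":0.0356,"dz":0,"rx":0,"ry":0,"rz":0,"hand":0.04},{"dx":-0.0026,"dy":0.0356,"dz":0,"rx":0,"ry":0,"rz":0,"hand":0.04},{"dx":-0.0026,"dy":0.0356,"dz":0,"rx":0,"ry":0,"rz":0,"hand":0.04}]'
python3 -m pendant '[{"dx":-0.0026,"dy":0.0356,"dz":0,"rx":0,"ry":0,"rz":0,"hand":0.04},{"dx":-0.0026,"dy":0.0356,"dz":0,"rx":0,"ry":0,"rz":0,"hand":0.04},{"dx":-0.0026,"dy":0.0356,"dz":0,"rx":0,"ry":0,"rz":0,"hand":0.04},{"dx":0,"dy":0,"dz":0,"rx":0,"ry":0,"rz":0,"hand":0.04},{"dx":0,"dy":0,"dz":0,"rx":0,"ry":0,"rz":0,"hand":0.04},{"dx":0,"dy":0,"dz":0,"rx":0,"ry":0,"rz":0,"hand":0.04},{"dx":0,"dy":0,"dz":0,"rx":0,"ry":0,"rz":0,"hand":0.04}]'
python3 - <<'E'
from h import *
need(.5363,-.2615,.045,18.15)
w=grab("wrist");p,Rm,a=pose();D=disc(w,(200,150,440,399),p[2]+.051)
if D is not None: print("in tool",(Rm.T@(D-p))*1000)
h=w["hsv"];H,S,V=h[...,0],h[...,1],h[...,2]
for c in blobs((H>95)&(H<125)&(S>110)&(V>60),300)[:4]: print(c.min(0),c.max(0),rect(plane(w,c,.012)))
E
```

```text
clock: 11.0
position: [0.512, -0.1591, 0.1669]
ee_rot: [-0.001, 0.987, 0.158, -0.001]
contact_force: [1.7, 0.4, -3.8]
width: 0.0484
gripper_force: 75.3
clock: 11.58
position: [0.5377, -0.2602, 0.1674]
ee_rot: [-0.001, 0.987, 0.158, -0.001]
contact_force: [0.4, 0.5, -4.8]
width: 0.0489
gripper_force: 75.5
rz first 0.07 then dx -0.0017 dy 0.0008 dz 0.1224 now [ 0.5377 -0.2602  0.1674] 18.22 tilt 0.15
disc [315.73652695 286.94011976] 31.976652145385742
in tool [  0.20592183   0.3324718  -51.0007838 ]
[260  70] [374 183] (array([ 581.4, -246.9]), array([110.8, 109.8]), 18.06)
[290 114] [344 144] (array([ 583.5, -247.7]), array([54.7, 28.2]), -77.11)
```

```bash
python3 -m pendant '[{"dx":-0.0015,"dy":0.0008,"dz":0.03,"rx":0,"ry":0,"rz":0,"hand":0.04},{"dx":0,"dy":0,"dz":0.03,"rx":0,"ry":0,"rz":0,"hand":0.04},{"dx":0,"dy":0,"dz":0.03,"rx":0,"ry":0,"rz":0,"hand":0.04},{"dx":0,"dy":0,"dz":0.03,"rx":0,"ry":0,"rz":0,"hand":0.04},{"dx":0,"dy":0,"dz":0.015,"rx":0,"ry":0,"rz":0,"hand":0.04},{"dx":0,"dy":0,"dz":0,"rx":0,"ry":0,"rz":0,"hand":0.04},{"dx":0,"dy":0,"dz":0,"rx":0,"ry":0,"rz":0,"hand":0.04},{"dx":0,"dy":0,"dz":0,"rx":0,"ry":0,"rz":0,"hand":0.04},{"dx":0,"dy":0,"dz":0,"rx":0,"ry":0,"rz":0,"hand":0.04}]'
python3 - <<'E'
from h import *
need(.5363,-.2615,.001,18.15)
w=grab("wrist");p,Rm,a=pose()
h=w["hsv"];H,S,V=h[...,0],h[...,1],h[...,2]
for c in blobs((H>95)&(H<125)&(S>110)&(V>60),300)[:4]:
    P=(plane(w,c,.012)-p)@Rm*1000; print(c.min(0),c.max(0),rect(plane(w,c,.012)),P.min(0),P.max(0))
# wall rim: white region lateral extents by row
m=(S<60)&(V>140)
for r in range(20,150,10):
    x=np.where(m[r,180:460])[0]+180
    if len(x): e=np.flatnonzero(np.diff(x)>2);print(r,x[0],x[-1],[(x[k],x[k+1]) for k in e][:4])
E
```

```text
clock: 12.38
position: [0.5389, -0.2633, 0.0355]
ee_rot: [0.001, 0.987, 0.158, 0.002]
contact_force: [-0.5, -0.5, -2.7]
width: 0.0487
gripper_force: 75.4
rz first 0.06 then dx -0.0019 dy -0.0025 dz 0.0345 now [ 0.5389 -0.2633  0.0355] 18.21 tilt 0.24
[215  56] [408 264] (array([ 571.2, -250.4]), array([131.3, 109.6]), 18.11) [-30.68988513 -56.98054715  23.15033284] [100.5792243   52.65237342  23.80804995]
[288 129] [335 141] (array([ 591.6, -243.6]), array([28.2,  7.1]), -71.79) [ 52.86063765 -16.38370899  23.48160642] [59.99079523 11.83820837 23.58487323]
70 227 302 [(np.int64(241), np.int64(302))]
80 225 244 []
90 297 328 [(np.int64(297), np.int64(324))]
110 241 382 []
120 241 381 []
130 242 381 [(np.int64(287), np.int64(337))]
140 243 380 [(np.int64(287), np.int64(291))]
```

```bash
python3 -m pendant '[{"dx":0,"dy":0,"dz":0,"rx":0,"ry":0,"rz":0,"hand":0.04},{"dx":0,"dy":0,"dz":0,"rx":0,"ry":0,"rz":0,"hand":0.04},{"dx":0,"dy":0,"dz":0,"rx":0,"ry":0,"rz":0,"hand":0.04}]'
cat > fx.py <<'E'
from h import *
need(.5363,-.2615,.001,18.15)
for k in range(2):
    w=grab("wrist");p,Rm,a=pose();h=w["hsv"];H,S,V=h[...,0],h[...,1],h[...,2]
    c=blobs((H>95)&(H<125)&(S>110)&(V>60),300)[0];P=(plane(w,c,.012)-p)@Rm*1000
    print("tool x of origin %.1f (want 10.5), tool y %.1f (want 0.4)"%(P[:,0].max()-92,(P[:,1].max()+P[:,1].min())/2), np.ptp(P[:,1]))
E
python3 fx.py
```

```text
clock: 12.68
position: [0.5375, -0.263, 0.034]
ee_rot: [0.0, 0.987, 0.158, 0.0]
contact_force: [-0.5, -0.4, -4.8]
width: 0.0483
gripper_force: 75.4
rz first 0.03 then dx -0.0007 dy -0.0018 dz 0.0330 now [ 0.5375 -0.263   0.034 ] 18.18 tilt 0.07
tool x of origin 9.4 (want 10.5), tool y -1.3 (want 0.4) 109.6567238509432
tool x of origin 9.8 (want 10.5), tool y -1.2 (want 0.4) 109.66427447694997
```

```bash
python3 -m pendant '[{"dx":-0.0008,"dy":-0.0017,"dz":0,"rx":0,"ry":0,"rz":0,"hand":0.04},{"dx":0,"dy":0,"dz":0.01,"rx":0,"ry":0,"rz":0,"hand":0.04},{"dx":0,"dy":0,"dz":0.009,"rx":0,"ry":0,"rz":0,"hand":0.04},{"dx":0,"dy":0,"dz":0,"rx":0,"ry":0,"rz":0,"hand":0.04},{"dx":0,"dy":0,"dz":0,"rx":0,"ry":0,"rz":0,"hand":0.04},{"dx":0,"dy":0,"dz":0,"rx":0,"ry":0,"rz":0,"hand":0.04},{"dx":0,"dy":0,"dz":0,"rx":0,"ry":0,"rz":0,"hand":0.04}]'; python3 fx.py
```

```text
clock: 13.37
position: [0.5362, -0.2616, 0.0144]
ee_rot: [0.0, 0.987, 0.158, 0.0]
contact_force: [0.8, 0.5, -3.9]
width: 0.0483
gripper_force: 75.4
rz first 0.03 then dx 0.0001 dy -0.0001 dz 0.0134 now [ 0.5362 -0.2616  0.0144] 18.18 tilt 0.02
tool x of origin 10.3 (want 10.5), tool y 0.2 (want 0.4) 109.49791510306906
tool x of origin 10.3 (want 10.5), tool y 0.3 (want 0.4) 109.56643190347306
```

```bash
python3 -m pendant '[{"dx":0,"dy":0,"dz":0.003,"rx":0,"ry":0,"rz":0,"hand":0.04},{"dx":0,"dy":0,"dz":0.003,"rx":0,"ry":0,"rz":0,"hand":0.04},{"dx":0,"dy":0,"dz":0.003,"rx":0,"ry":0,"rz":0,"hand":0.04},{"dx":0,"dy":0,"dz":0,"rx":0,"ry":0,"rz":0,"hand":0.04}]'
python3 -m pendant '[{"dx":0,"dy":0,"dz":0.002,"rx":0,"ry":0,"rz":0,"hand":0.04},{"dx":0,"dy":0,"dz":0.002,"rx":0,"ry":0,"rz":0,"hand":0.04},{"dx":0,"dy":0,"dz":0,"rx":0,"ry":0,"rz":0,"hand":0.04},{"dx":0,"dy":0,"dz":0,"rx":0,"ry":0,"rz":0,"hand":0.04}]'
```

```text
clock: 13.8
position: [0.5354, -0.261, 0.0046]
ee_rot: [-0.0, 0.987, 0.158, -0.001]
contact_force: [0.1, 0.5, -4.0]
width: 0.0485
gripper_force: 75.4
clock: 14.13
position: [0.536, -0.2614, 0.0013]
ee_rot: [-0.0, 0.987, 0.158, -0.0]
contact_force: [-0.9, -0.1, -3.4]
width: 0.0483
gripper_force: 75.5
```

```bash
python3 -m pendant '[{"dx":0,"dy":0,"dz":0.001,"rx":0,"ry":0,"rz":0,"hand":0.04},{"dx":0,"dy":0,"dz":0.0005,"rx":0,"ry":0,"rz":0,"hand":0.04},{"dx":0,"dy":0,"dz":0,"rx":0,"ry":0,"rz":0,"hand":0.04},{"dx":0,"dy":0,"dz":0,"rx":0,"ry":0,"rz":0,"hand":0.04}]'
```

```text
clock: 14.47
position: [0.5361, -0.2615, 0.0009]
ee_rot: [0.0, 0.987, 0.158, 0.0]
contact_force: [-1.8, 0.9, 6.2]
width: 0.0484
gripper_force: 76.7
```

On the floor: upward force went from -4 to +6 N. I'll open, rise and check.

```bash
python3 -m pendant '[{"dx":0,"dy":0,"dz":0,"rx":0,"ry":0,"rz":0,"hand":0.056},{"dx":0,"dy":0,"dz":0,"rx":0,"ry":0,"rz":0,"hand":0.065},{"dx":0,"dy":0,"dz":0,"rx":0,"ry":0,"rz":0,"hand":0.085},{"dx":0,"dy":0,"dz":0,"rx":0,"ry":0,"rz":0,"hand":0.085},{"dx":0,"dy":0,"dz":0,"rx":0,"ry":0,"rz":0,"hand":0.085},{"dx":0,"dy":0,"dz":0,"rx":0,"ry":0,"rz":0,"hand":0.085},{"dx":0,"dy":0,"dz":-0.01,"rx":0,"ry":0,"rz":0,"hand":0.085},{"dx":0,"dy":0,"dz":-0.02,"rx":0,"ry":0,"rz":0,"hand":0.085},{"dx":0,"dy":0,"dz":-0.03,"rx":0,"ry":0,"rz":0,"hand":0.085},{"dx":0,"dy":0,"dz":-0.035,"rx":0,"ry":0,"rz":0,"hand":0.085},{"dx":0,"dy":0,"dz":-0.035,"rx":0,"ry":0,"rz":0,"hand":0.085},{"dx":0,"dy":0,"dz":-0.035,"rx":0,"ry":0,"rz":0,"hand":0.085}]'
python3 -m pendant '[{"dx":0,"dy":0,"dz":-0.035,"rx":0,"ry":0,"rz":0,"hand":0.085},{"dx":0,"dy":0,"dz":0,"rx":0,"ry":0,"rz":0,"hand":0.085},{"dx":0,"dy":0,"dz":0,"rx":0,"ry":0,"rz":0,"hand":0.085},{"dx":0,"dy":0,"dz":0,"rx":0,"ry":0,"rz":0,"hand":0.085},{"dx":0,"dy":0,"dz":0,"rx":0,"ry":0,"rz":0,"hand":0.085}]'
python3 - <<'E'
from h import *
w=grab("wrist","w9.png");h=w["hsv"];H,S,V=h[...,0],h[...,1],h[...,2]
print(pose()[0])
b=blobs((H>95)&(H<125)&(S>110)&(V>60),1500);b=[c for c in b if 250<c.mean(0)[0]<390]
r=rect(plane(w,b[0],.012));print(r)
D=disc(w,(260,100,380,250),.052);print(D)
d=(D[:2]*1000-r[0]);t=np.radians(18.15);print("blank origin in fixture",d[0]*np.cos(t)+d[1]*np.sin(t)+10,-d[0]*np.sin(t)+d[1]*np.cos(t))
cv2.imwrite("pics/c9.png",np.hstack([cv2.resize(w["bgr"][70:270,250:390],None,fx=3,fy=3,interpolation=2),cv2.resize(grab("side")["bgr"][130:200,290:370],None,fx=4.3,fy=600/70,interpolation=2)]))
E
```

```text
clock: 15.47
position: [0.5358, -0.2612, 0.1673]
ee_rot: [0.0, 0.987, 0.158, 0.0]
contact_force: [0.3, -0.5, -0.3]
width: 0.0854
gripper_force: 0.0
clock: 15.88
position: [0.535, -0.2608, 0.1986]
ee_rot: [-0.001, 0.987, 0.158, -0.001]
contact_force: [0.3, 0.8, 0.2]
width: 0.085
gripper_force: 0.0
[ 0.53499756 -0.26077501  0.19829395]
(array([ 546.9, -258.2]), array([182. , 109.7]), 18.18)
NoneTraceback (most recent call last):
  File "<stdin>", line 7, in <module>
TypeError: 'NoneType' object is not subscriptable
```

```bash
python3 - <<'E'
from h import *
w=grab("wrist");g=cv2.cvtColor(w["bgr"],cv2.COLOR_BGR2GRAY)
print(w["p"],proj(w,[.5363,-.2615,.052]))
for th in(110,130,150,170,190):
  for c in blobs((g[110:230,280:360]<th),120):
    (cx,cy),r=cv2.minEnclosingCircle(c);A=cv2.contourArea(c.reshape(-1,1,2))
    if A>.7*np.pi*r*r:
        M=c.mean(0)+[280,110];D=plane(w,[M],.052)[0];d=D[:2]*1000-[546.7,-258.6];t=np.radians(18.15)
        print(th,M,r,"blank origin in fixture",d[0]*np.cos(t)+d[1]*np.sin(t)+10,-d[0]*np.sin(t)+d[1]*np.cos(t))
s=grab("side")
cv2.imwrite("pics/c9.png",np.hstack([cv2.resize(w["bgr"][70:270,250:390],None,fx=3,fy=3,interpolation=2),cv2.resize(s["bgr"][130:200,290:370],None,fx=4.5,fy=600/70,interpolation=2)]))
E
```

```text
[ 0.6117764  -0.23624691  0.37024196] [[316.96372391 174.82624732]]
190 [317.32394366 174.69014085] 13.062699317932129 blank origin in fixture -0.6435641586239065 0.11953921405751
```

View pics/c9.png

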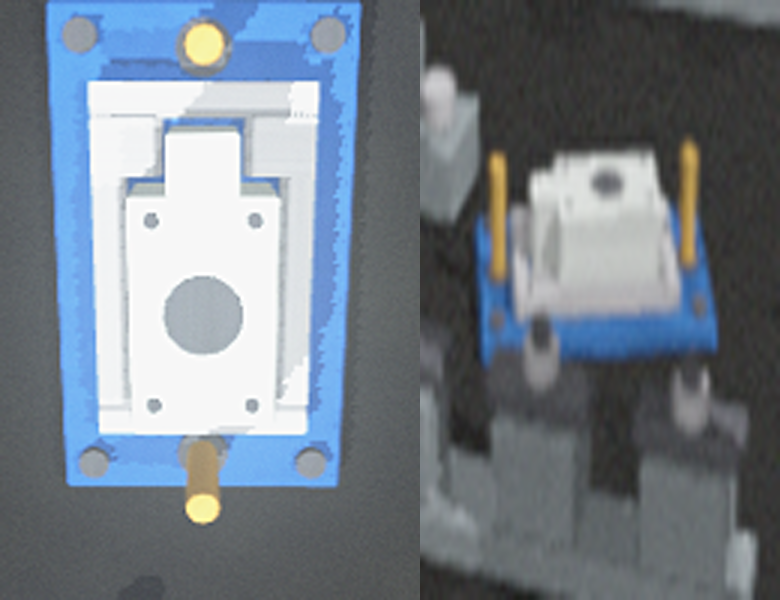

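The picture shows the block sitting flat in the pocket (block top around full-image (318,175), offset -0.6/+0.1 mm), with dowel tips at about (318,85) and (318,239). Next I'll get the plate estimate.

```bash
python3 - <<'E'
from h import *
t=grab("top");H=plane(t,[[236.8,171.4],[235,218.6]],.008);print(H);C=H.mean(0)
yaw=np.degrees(np.arctan2(*(H[0]-H[1])[[1,0]]));print(C,yaw)
w=grab("wrist");h=w["hsv"];P=plane(w,[[318,84.7],[317.7,239]],.065);print("dowels",P,P.mean(0),np.linalg.norm(P[0]-P[1]),np.degrees(np.arctan2(*(P[0]-P[1])[[1,0]])))
need(C[0],C[1],.2,yaw)
E
```

```text
[[0.57417375 0.3310311  0.008     ]
 [0.42234504 0.32865398 0.008     ]]
[0.4982594  0.32984254 0.008     ] 0.896984196048937
dowels [[ 0.61899827 -0.23565359  0.065     ]
 [ 0.47504315 -0.28302593  0.065     ]] [ 0.54702071 -0.25933976  0.065     ] 0.1515493822815041 18.21519364822398
rz first 17.28 then dx -0.0281 dy -0.5915 dz -0.0012 now [ 0.5356 -0.2611  0.1988] 18.18 tilt 0.12
```

```bash
python3 -m pendant '[{"dx":0,"dy":0,"dz":0,"rx":0,"ry":0,"rz":6,"hand":0.06},{"dx":0,"dy":0,"dz":0,"rx":0,"ry":0,"rz":6,"hand":0.06},{"dx":0,"dy":0,"dz":0,"rx":0,"ry":0,"rz":5.3,"hand":0.06},{"dx":-0.0019,"dy":-0.0394,"dz":0,"rx":0,"ry":0,"rz":0,"hand":0.06},{"dx":-0.0019,"dy":-0.0394,"dz":0,"rx":0,"ry":0,"rz":0,"hand":0.06},{"dx":-0.0019,"dy":-0.0394,"dz":0,"rx":0,"ry":0,"rz":0,"hand":0.06},{"dx":-0.0019,"dy":-0.0394,"dz":0,"rx":0,"ry":0,"rz":0,"hand":0.06},{"dx":-0.0019,"dy":-0.0394,"dz":0,"rx":0,"ry":0,"rz":0,"hand":0.06},{"dx":-0.0019,"dy":-0.0394,"dz":0,"rx":0,"ry":0,"rz":0,"hand":0.06},{"dx":-0.0019,"dy":-0.0394,"dz":0,"rx":0,"ry":0,"rz":0,"hand":0.06},{"dx":-0.0019,"dy":-0.0394,"dz":0,"rx":0,"ry":0,"rz":0,"hand":0.06},{"dx":-0.0019,"dy":-0.0394,"dz":0,"rx":0,"ry":0,"rz":0,"hand":0.06}]'
python3 -m pendant '[{"dx":-0.0019,"dy":-0.0394,"dz":0,"rx":0,"ry":0,"rz":0,"hand":0.06},{"dx":-0.0019,"dy":-0.0394,"dz":0,"rx":0,"ry":0,"rz":0,"hand":0.06},{"dx":-0.0019,"dy":-0.0394,"dz":0,"rx":0,"ry":0,"rz":0,"hand":0.06},{"dx":-0.0019,"dy":-0.0394,"dz":0,"rx":0,"ry":0,"rz":0,"hand":0.06},{"dx":-0.0019,"dy":-0.0394,"dz":0,"rx":0,"ry":0,"rz":0,"hand":0.06},{"dx":-0.0019,"dy":-0.0394,"dz":0,"rx":0,"ry":0,"rz":0,"hand":0.06},{"dx":0,"dy":0,"dz":0,"rx":0,"ry":0,"rz":0,"hand":0.06},{"dx":0,"dy":0,"dz":0,"rx":0,"ry":0,"rz":0,"hand":0.06},{"dx":0,"dy":0,"dz":0,"rx":0,"ry":0,"rz":0,"hand":0.06},{"dx":0,"dy":0,"dz":0,"rx":0,"ry":0,"rz":0,"hand":0.06},{"dx":0,"dy":0,"dz":0,"rx":0,"ry":0,"rz":0,"hand":0.06}]'
cat > pl.py <<'E'
from h import *
w=grab("wrist");h=w["hsv"];H,S,V=h[...,0],h[...,1],h[...,2]
m=cv2.medianBlur(((H>15)&(H<35)&(S>120)&(V>60)).astype(np.uint8),3)
m[:,:200]=0;m[:,440:]=0
c=np.vstack(blobs(m,150)[:2]);print(c.min(0),c.max(0),"plate",rect(plane(w,c,.008)))
hc,hi=cv2.findContours(m,cv2.RETR_CCOMP,cv2.CHAIN_APPROX_NONE)
P=[]
for k,q in enumerate(hc):
    if hi[0][k][3]>=0 and 80<cv2.contourArea(q)<900: cc=q.reshape(-1,2).mean(0);P.append(plane(w,[cc],.008)[0]);print("hole",cc,cv2.contourArea(q),P[-1])
P=sorted(P,key=lambda p:-p[0])
if len(P)>=2:
    C=(P[0]+P[-1])/2;y=np.degrees(np.arctan2(*(P[0]-P[-1])[[1,0]]));print("centre",C,y,np.linalg.norm(P[0]-P[-1]));need(C[0],C[1],.2,y)
E
python3 pl.py
```

```text
clock: 17.13
position: [0.5128, 0.0947, 0.1996]
ee_rot: [0.0, 1.0, 0.008, -0.0]
contact_force: [0.6, 0.5, 0.1]
width: 0.0598
gripper_force: 0.0
clock: 18.05
position: [0.4986, 0.3276, 0.1999]
ee_rot: [0.0, 1.0, 0.007, -0.0]
contact_force: [0.4, -0.0, -0.5]
width: 0.0599
gripper_force: 0.0
[284  84] [344 238] plate (array([498.4, 329.1]), array([179.9,  66.2]), 0.75)
hole [313.84444444 226.22222222] 213.5 [0.42426597 0.32849695 0.008     ]
hole [313.82075472 175.52830189] 748.0 [0.48785298 0.32929793 0.008     ]
hole [314.          97.11666667] 369.0 [0.57482318 0.33016856 0.008     ]
centre [0.49954458 0.32933276 0.008     ] 0.6361177124028574 0.15056648143086307
rz first 0.13 then dx 0.0009 dy -0.0017 dz -0.0000 now [0.4987 0.3276 0.2   ] 0.77 tilt 0.02
```

```bash
python3 -m pendant '[{"dx":0,"dy":-0.0015,"dz":0,"rx":0,"ry":0,"rz":0,"hand":0.06},{"dx":0,"dy":0,"dz":0.035,"rx":0,"ry":0,"rz":0,"hand":0.06},{"dx":0,"dy":0,"dz":0.035,"rx":0,"ry":0,"rz":0,"hand":0.06},{"dx":0,"dy":0,"dz":0.035,"rx":0,"ry":0,"rz":0,"hand":0.06},{"dx":0,"dy":0,"dz":0.035,"rx":0,"ry":0,"rz":0,"hand":0.06},{"dx":0,"dy":0,"dz":0.02,"rx":0,"ry":0,"rz":0,"hand":0.06},{"dx":0,"dy":0,"dz":0,"rx":0,"ry":0,"rz":0,"hand":0.06},{"dx":0,"dy":0,"dz":0,"rx":0,"ry":0,"rz":0,"hand":0.06},{"dx":0,"dy":0,"dz":0,"rx":0,"ry":0,"rz":0,"hand":0.06},{"dx":0,"dy":0,"dz":0,"rx":0,"ry":0,"rz":0,"hand":0.06}]'
python3 - <<'E'
from h import *
need(.4987,.3292,-.004,.7)
E
```

```text
clock: 18.93
position: [0.5002, 0.3313, 0.0421]
ee_rot: [-0.001, 1.0, 0.008, 0.002]
contact_force: [-0.2, -0.1, -0.3]
width: 0.0605
gripper_force: 0.0
rz first 0.17 then dx -0.0015 dy 0.0021 dz 0.0461 now [0.5002 0.3313 0.0421] 0.87 tilt 0.25
```

```bash
python3 -m pendant '[{"dx":0,"dy":0.001,"dz":0.012,"rx":0,"ry":0,"rz":0.1,"hand":0.06},{"dx":0,"dy":0,"dz":0.012,"rx":0,"ry":0,"rz":0,"hand":0.06},{"dx":0,"dy":0,"dz":0.01,"rx":0,"ry":0,"rz":0,"hand":0.06},{"dx":0,"dy":0,"dz":0.008,"rx":0,"ry":0,"rz":0,"hand":0.06},{"dx":0,"dy":0,"dz":0,"rx":0,"ry":0,"rz":0,"hand":0.06},{"dx":0,"dy":0,"dz":0,"rx":0,"ry":0,"rz":0,"hand":0.06},{"dx":0,"dy":0,"dz":0,"rx":0,"ry":0,"rz":0,"hand":0.06}]'
python3 -c "
from h import *
need(.4987,.3292,-.004,.7)"
```

```text
clock: 19.52
position: [0.4989, 0.3299, -0.0015]
ee_rot: [-0.0, 1.0, 0.007, 0.001]
contact_force: [-0.2, -0.3, 0.4]
width: 0.0603
gripper_force: 0.0
rz first 0.09 then dx -0.0002 dy 0.0007 dz 0.0025 now [ 0.4989  0.3299 -0.0015] 0.79 tilt 0.07
```

```bash
python3 -m pendant '[{"dx":0,"dy":0,"dz":0.001,"rx":0,"ry":0,"rz":0,"hand":0.01},{"dx":0,"dy":0,"dz":0,"rx":0,"ry":0,"rz":0,"hand":0.01},{"dx":0,"dy":0,"dz":0,"rx":0,"ry":0,"rz":0,"hand":0.01},{"dx":0,"dy":0,"dz":0,"rx":0,"ry":0,"rz":0,"hand":0.01},{"dx":0,"dy":0,"dz":0,"rx":0,"ry":0,"rz":0,"hand":0.01},{"dx":0,"dy":0,"dz":0,"rx":0,"ry":0,"rz":0,"hand":0.01},{"dx":0,"dy":0,"dz":0,"rx":0,"ry":0,"rz":0,"hand":0.01},{"dx":0,"dy":0,"dz":0,"rx":0,"ry":0,"rz":0,"hand":0.01}]' 90
```

```text
clock: 20.18
position: [0.4987, 0.3297, -0.0025]
ee_rot: [-0.0, 1.0, 0.007, 0.0]
contact_force: [-0.1, -0.5, 5.3]
width: 0.0206
gripper_force: 89.3
```

```bash
python3 -m pendant '[{"dx":0,"dy":0,"dz":-0.008,"rx":0,"ry":0,"rz":0,"hand":0.01},{"dx":0,"dy":0,"dz":-0.02,"rx":0,"ry":0,"rz":0,"hand":0.01},{"dx":0,"dy":0,"dz":-0.03,"rx":0,"ry":0,"rz":0,"hand":0.01},{"dx":0,"dy":0,"dz":-0.03,"rx":0,"ry":0,"rz":0,"hand":0.01},{"dx":0,"dy":0,"dz":-0.03,"rx":0,"ry":0,"rz":0,"hand":0.01},{"dx":0,"dy":0,"dz":-0.03,"rx":0,"ry":0,"rz":0,"hand":0.01},{"dx":0,"dy":0,"dz":-0.02,"rx":0,"ry":0,"rz":0,"hand":0.01},{"dx":0,"dy":0,"dz":-0.01,"rx":0,"ry":0,"rz":0,"hand":0.01},{"dx":0,"dy":0,"dz":0,"rx":0,"ry":0,"rz":0,"hand":0.01},{"dx":0,"dy":0,"dz":0,"rx":0,"ry":0,"rz":0,"hand":0.01},{"dx":0,"dy":0,"dz":0,"rx":0,"ry":0,"rz":0,"hand":0.01},{"dx":0,"dy":0,"dz":0,"rx":0,"ry":0,"rz":0,"hand":0.01}]'
cat > hand.py <<'E'
from h import *
w=grab("wrist");p,Rm,a=pose();h=w["hsv"];H,S,V=h[...,0],h[...,1],h[...,2]
m=cv2.medianBlur(((H>15)&(H<35)&(S>120)&(V>60)).astype(np.uint8),3);m[:,:180]=0;m[:,460:]=0
c=np.vstack(blobs(m,150)[:3]);P=(plane(w,c,p[2]+.0105)-p)@Rm*1000
print(c.min(0),c.max(0),"tool x",P[:,0].min(),P[:,0].max(),"y",P[:,1].min(),P[:,1].max(),rect(P))
hc,hi=cv2.findContours(m,cv2.RETR_CCOMP,cv2.CHAIN_APPROX_NONE)
for k,q in enumerate(hc):
    if hi[0][k][3]>=0 and 80<cv2.contourArea(q)<3000: cc=q.reshape(-1,2).mean(0);print("hole",cc,cv2.contourArea(q),(plane(w,[cc],p[2]+.0105)[0]-p)@Rm*1000)
need(.5467,-.2588,.17,18.15)
E
python3 hand.py
```

```text
clock: 21.18
position: [0.4971, 0.3289, 0.1725]
ee_rot: [0.001, 1.0, 0.007, -0.002]
contact_force: [0.3, -0.1, -2.4]
width: 0.0202
gripper_force: 88.4
[232  72] [384 368] tool x -87.78823849199428 89.58633245589726 y -42.19688338427345 33.062505139995025 (array([  862.5, -4467.7]), array([177362.9,  75156.9]), -0.23)
hole [315.96153846 349.53846154] 560.0 [-72.63355404   0.66911812 -10.244217  ]
hole [315.87591241 102.69343066] 1846.5 [ 75.73503867   0.53498212 -10.76464963]
rz first -17.37 then dx -0.1362 dy 0.5740 dz 0.0028 now [0.4974 0.3291 0.1728] 0.78 tilt 0.23
```

```bash
python3 -m pendant '[{"dx":0,"dy":0,"dz":-0.01,"rx":0,"ry":0,"rz":-4,"hand":0.01},{"dx":0,"dy":0,"dz":0,"rx":0,"ry":0,"rz":-5,"hand":0.01},{"dx":0,"dy":0,"dz":0,"rx":0,"ry":0,"rz":-5,"hand":0.01},{"dx":0,"dy":0,"dz":0,"rx":0,"ry":0,"rz":-3.4,"hand":0.01},{"dx":-0.0045,"dy":0.019,"dz":0,"rx":0,"ry":0,"rz":0,"hand":0.01},{"dx":-0.0091,"dy":0.0383,"dz":0,"rx":0,"ry":0,"rz":0,"hand":0.01},{"dx":-0.0091,"dy":0.0383,"dz":0,"rx":0,"ry":0,"rz":0,"hand":0.01},{"dx":-0.0091,"dy":0.0383,"dz":0,"rx":0,"ry":0,"rz":0,"hand":0.01},{"dx":-0.0091,"dy":0.0383,"dz":0,"rx":0,"ry":0,"rz":0,"hand":0.01},{"dx":-0.0091,"dy":0.0383,"dz":0,"rx":0,"ry":0,"rz":0,"hand":0.01},{"dx":-0.0091,"dy":0.0383,"dz":0,"rx":0,"ry":0,"rz":0,"hand":0.01},{"dx":-0.0091,"dy":0.0383,"dz":0,"rx":0,"ry":0,"rz":0,"hand":0.01}]'
python3 -m pendant '[{"dx":-0.0091,"dy":0.0383,"dz":0,"rx":0,"ry":0,"rz":0,"hand":0.01},{"dx":-0.0091,"dy":0.0383,"dz":0,"rx":0,"ry":0,"rz":0,"hand":0.01},{"dx":-0.0091,"dy":0.0383,"dz":0,"rx":0,"ry":0,"rz":0,"hand":0.01},{"dx":-0.0091,"dy":0.0383,"dz":0,"rx":0,"ry":0,"rz":0,"hand":0.01},{"dx":-0.0091,"dy":0.0383,"dz":0,"rx":0,"ry":0,"rz":0,"hand":0.01},{"dx":-0.0091,"dy":0.0383,"dz":0,"rx":0,"ry":0,"rz":0,"hand":0.01},{"dx":-0.0091,"dy":0.0383,"dz":0,"rx":0,"ry":0,"rz":0,"hand":0.01},{"dx":-0.0045,"dy":0.019,"dz":0,"rx":0,"ry":0,"rz":0,"hand":0.01},{"dx":0,"dy":0,"dz":0,"rx":0,"ry":0,"rz":0,"hand":0.01},{"dx":0,"dy":0,"dz":0,"rx":0,"ry":0,"rz":0,"hand":0.01},{"dx":0,"dy":0,"dz":0,"rx":0,"ry":0,"rz":0,"hand":0.01},{"dx":0,"dy":0,"dz":0,"rx":0,"ry":0,"rz":0,"hand":0.01}]'
python3 -m pendant '[{"dx":0,"dy":0,"dz":0,"rx":0,"ry":0,"rz":0,"hand":0.01},{"dx":0,"dy":0,"dz":0,"rx":0,"ry":0,"rz":0,"hand":0.01},{"dx":0,"dy":0,"dz":0,"rx":0,"ry":0,"rz":0,"hand":0.01}]'
python3 hand.py; python3 -c "
from h import *
need(.5462,-.2585,.11,18.15)"
```

```text
clock: 22.23
position: [0.5224, 0.0338, 0.1839]
ee_rot: [-0.0, 0.987, 0.158, -0.001]
contact_force: [0.7, -0.0, -4.9]
width: 0.0204
gripper_force: 88.7
clock: 23.23
position: [0.5476, -0.257, 0.1843]
ee_rot: [-0.001, 0.987, 0.159, -0.0]
contact_force: [0.2, -0.6, -3.9]
width: 0.0206
gripper_force: 88.9
clock: 23.48
position: [0.5481, -0.2576, 0.1852]
ee_rot: [0.0, 0.987, 0.159, 0.0]
contact_force: [0.4, 0.2, -2.4]
width: 0.0206
gripper_force: 88.9
[248  72] [384 368] tool x -87.45023832386237 89.82605280365566 y -32.39473637282897 32.64275407170957 (array([1200.2,  136.9]), array([177305.5,  64968.2]), -0.08)
hole [315.45   349.7375] 602.0 [-72.52940062  -0.07807728 -10.51602383]
hole [316.02816901 102.65492958] 1942.0 [ 75.93689877   0.14219106 -10.48320457]
rz first 0.09 then dx -0.0016 dy 0.0005 dz 0.0152 now [ 0.5481 -0.2578  0.1852] 18.24 tilt 0.02
rz first 0.09 then dx -0.0020 dy 0.0001 dz 0.0752 now [ 0.5481 -0.2578  0.1852] 18.24 tilt 0.02
```

```bash
python3 -m pendant '[{"dx":-0.002,"dy":0,"dz":0.02,"rx":0,"ry":0,"rz":0.1,"hand":0.01},{"dx":0,"dy":0,"dz":0.02,"rx":0,"ry":0,"rz":0,"hand":0.01},{"dx":0,"dy":0,"dz":0.02,"rx":0,"ry":0,"rz":0,"hand":0.01},{"dx":0,"dy":0,"dz":0.01,"rx":0,"ry":0,"rz":0,"hand":0.01},{"dx":0,"dy":0,"dz":0,"rx":0,"ry":0,"rz":0,"hand":0.01},{"dx":0,"dy":0,"dz":0,"rx":0,"ry":0,"rz":0,"hand":0.01},{"dx":0,"dy":0,"dz":0,"rx":0,"ry":0,"rz":0,"hand":0.01},{"dx":0,"dy":0,"dz":0,"rx":0,"ry":0,"rz":0,"hand":0.01},{"dx":0,"dy":0,"dz":0,"rx":0,"ry":0,"rz":0,"hand":0.01},{"dx":0,"dy":0,"dz":0,"rx":0,"ry":0,"rz":0,"hand":0.01}]'
cat > dw.py <<'E'
from h import *
need(.5462,-.2585,.0785,18.15)
w=grab("wrist","wd.png");p,Rm,a=pose();h=w["hsv"];H,S,V=h[...,0],h[...,1],h[...,2]
hole=np.zeros(H.shape,np.uint8)
m=cv2.medianBlur(((H>15)&(H<35)&(S>120)&(V>60)).astype(np.uint8),3)
for k in(-76,76):
    q=proj(w,p+Rm@np.array([k/1000,0,-.0105]));x,y=q.ravel().astype(int)
    sub=h[y-28:y+29,x-28:x+29];print(k,(x,y),"dowel should be at",proj(w,p+Rm@np.array([k/1000,0,p[2]-.065])).round(0))
for P in([.6192,-.2350,.065],[.4745,-.2823,.065]): print("dowel proj",proj(w,P).round(1),"tool",((np.array(P)-p)@Rm*1000).round(1))
E
python3 dw.py; python3 - <<'E'
import cv2,numpy as np
a=cv2.imread("pics/wd.png")
for y,x in((102,316),(349,315)):
    h=cv2.cvtColor(a[max(0,y-40):y+40,x-40:x+40],cv2.COLOR_BGR2HSV)
    for r in h[::5,::5]: print(" ".join("%3d/%3d"%(p[0],p[2]) for p in r))
    print()
E
```

```text
clock: 24.37
position: [0.5466, -0.2594, 0.1159]
ee_rot: [0.001, 0.988, 0.157, 0.001]
contact_force: [-0.2, -0.8, -3.0]
width: 0.0207
gripper_force: 88.9
rz first -0.06 then dx -0.0001 dy -0.0010 dz 0.0374 now [ 0.5466 -0.2594  0.1159] 18.09 tilt 0.11
-76 (np.int64(315), np.int64(353)) dowel should be at [[315. 296.]]
76 (np.int64(315), np.int64(102)) dowel should be at [[315. 100.]]
dowel proj [[314.3  99. ]] tool [76.7 -0.6 50.7]
dowel proj [[314.5 296. ]] tool [-75.6  -0.6  50.6]
 15/ 83  18/ 83  17/ 84  15/ 84  13/ 86  15/ 87  17/ 80  17/ 82  15/ 81  21/ 81  16/ 82  12/ 79  14/ 72  14/ 68  19/ 69  16/ 68
 20/ 85  17/ 89  14/ 90  17/ 85  19/ 86  17/ 88  20/ 88  17/ 85  16/ 90  17/ 86  15/ 84  16/ 82  18/ 71  17/ 70  19/ 69  16/ 81
 20/125  20/129  21/129  20/129  20/132  21/133  20/134  21/136  21/132  21/133  20/118  19/110  21/105  19/108  20/104  19/102
 29/247  29/247  29/247  29/247  29/247  29/247  28/247  28/249  26/249  28/249  22/225  24/237  24/237  24/237  24/237  24/236
 29/247  29/247  29/247  29/247  29/247  25/248 110/224 109/223 111/200 111/163 111/167  21/193  24/
[... 2784 characters left out ...]
/ 71  19/ 78  21/153  21/149  26/245  28/247  28/247  11/ 65
  6/ 57  13/ 61  12/ 53  16/ 90  22/241  23/237  21/161  21/162  20/155  21/155  21/151  23/240  26/255  20/119  12/ 59  11/ 68
 10/ 59  11/ 58  12/ 64  12/ 64   8/ 66  13/ 65  12/ 69   9/ 66  14/ 77  14/ 63  11/ 68  15/ 67  12/ 71  14/ 69  12/ 66  13/ 62
 16/ 58   9/ 60  14/ 60   9/ 63   8/ 66  15/ 66  14/ 65  12/ 65  13/ 62  12/ 69  13/ 65  11/ 66   9/ 58  11/ 65  16/ 64   8/ 64
  9/ 56  12/ 53  15/ 62  14/ 62   9/ 62  16/ 62  13/ 64  11/ 66   8/ 65  11/ 64  14/ 63  14/ 65  11/ 65  12/ 61  13/ 64   7/ 62
 18/ 56  16/ 54   9/ 60   9/ 63   2/ 60  17/ 61  11/ 63  14/ 64  12/ 64  16/ 64  14/ 63  15/ 57  12/ 65  17/ 58  13/ 56   7/ 60
```

The front dowel tip shows through the hole at about (313.5,98), against a prediction of (314,99), so alignment is good. Now I'll go down to the final height.

```bash
python3 -m pendant '[{"dx":0,"dy":-0.0005,"dz":0.012,"rx":0,"ry":0,"rz":0,"hand":0.01},{"dx":0,"dy":0,"dz":0.012,"rx":0,"ry":0,"rz":0,"hand":0.01},{"dx":0,"dy":0,"dz":0.01,"rx":0,"ry":0,"rz":0,"hand":0.01},{"dx":0,"dy":0,"dz":0.003,"rx":0,"ry":0,"rz":0,"hand":0.01},{"dx":0,"dy":0,"dz":0,"rx":0,"ry":0,"rz":0,"hand":0.01},{"dx":0,"dy":0,"dz":0,"rx":0,"ry":0,"rz":0,"hand":0.01},{"dx":0,"dy":0,"dz":0,"rx":0,"ry":0,"rz":0,"hand":0.01},{"dx":0,"dy":0,"dz":0,"rx":0,"ry":0,"rz":0,"hand":0.01},{"dx":0,"dy":0,"dz":0,"rx":0,"ry":0,"rz":0,"hand":0.01},{"dx":0,"dy":0,"dz":0,"rx":0,"ry":0,"rz":0,"hand":0.01},{"dx":0,"dy":0,"dz":0,"rx":0,"ry":0,"rz":0,"hand":0.01},{"dx":0,"dy":0,"dz":0,"rx":0,"ry":0,"rz":0,"hand":0.01}]'
python3 dw.py; python3 - <<'E'
from h import *
w=grab("wrist");h=w["hsv"];H,S,V=h[...,0],h[...,1],h[...,2];p,Rm,a=pose()
# front hole: dowel tip blob inside the hole
Y=((H>15)&(H<35)&(S>110)&(V>140)).astype(np.uint8);Y[:60]=0;Y[150:]=0;Y[:,:276]=0;Y[:,357:]=0
for c in blobs(Y,60): 
    r=cv2.minEnclosingCircle(c)
    if r[1]<25: print("tip",r,(plane(w,[r[0]],.065)[0]-p)@Rm*1000)
hc,hi=cv2.findContours(Y,cv2.RETR_CCOMP,cv2.CHAIN_APPROX_NONE)
for k,q in enumerate(hc):
    if hi[0][k][3]>=0 and cv2.contourArea(q)>300: (r:=cv2.minEnclosingCircle(q)); print("hole",r,(plane(w,[r[0]],p[2]+.0105)[0]-p)@Rm*1000)
E
```

```text
clock: 25.42
position: [0.546, -0.2587, 0.0781]
ee_rot: [0.0, 0.988, 0.157, 0.0]
contact_force: [0.0, -0.1, -3.8]
width: 0.0203
gripper_force: 89.1
rz first -0.06 then dx 0.0003 dy -0.0001 dz -0.0004 now [ 0.546  -0.2587  0.0781] 18.09 tilt 0.02
-76 (np.int64(315), np.int64(353)) dowel should be at [[315. 328.]]
76 (np.int64(315), np.int64(102)) dowel should be at [[315. 101.]]
dowel proj [[315.8  99.4]] tool [76.9  0.2 13. ]
dowel proj [[315.8 327.6]] tool [-75.3   0.3  13. ]
hole ((316.0, 102.5), 25.675962448120117) [ 75.97248968   0.38159243 -10.49576072]
```

Holes are within about 1 mm of the dowels, the plate is level and still, and its underside is about 15 mm above the tips. Handing in.

```bash
python3 -c "
from rig import manip
print(manip.get_state()['qd'].round(3),manip.get_state()['gripper_force'],manip.sign_off())"
```

```text
the job is handed in; nothing more can be done
[-0.     0.001  0.002 -0.001  0.002  0.   ] 89.06193852424622 None
```

The job is handed in, though no verdict came back: by my measurements the block sits fully home in the pocket and released (under 1 mm off), and the arm is holding the jig plate level and still about 15 mm above the dowel tips, each hole within about 1 mm of its dowel.

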